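# Charge the cold dish with dry ice and time its chill

### The job

Use the scoop to bring at least three dry-ice nuggets from the foam box into the steel dish, never touching the ice with the fingers and leaving none spilled outside the box or dish. Lay the scoop back upright on its drip mat and set the bench timer to 10 minutes for the dish to chill. Leave the tube rack, bottle and tip box alone.

Things in the scene. Friction and masses are not known exactly. Their poses are not given: they have to be found in the camera images.
- scoop: Aluminium scoop, black handle, 0.13 kg, lying level on the mat, lip away from the robot. Origin: middle of the underside of its flat pan; x to the open lip, y across, z up. Floor 2.5 mm thick, 60 wide at the back (x = -45), flaring to 74 at x = 42; lip, 72 wide, ends at x = 52. Back wall 36 high; sides 2.5 thick, 38 high at the back, sloping from x = -5 down to 6 at x = 42.
- scoop_grip (a point): Point on the handle's axis, (-120.2, 0, 53.4) mm in the scoop's frame, 80 along the handle. The handle leaves the back wall at x = -45, z = 26 and rises backwards at 20 degrees to the pan's floor; its straight black grip, 22 wide (y) and 24 thick, runs from 20 to 125 along that slope.
- scoop_lip (a point): Middle of the front edge of the 1.6 mm thick lip, on the underside: (52, 0, 0) mm in the scoop's frame.
- box: Dark grey open foam ice box, fixed to the bench: outside 248 (x) x 136 (y) x 62 mm high, walls and floor 14 thick, so inside 220 x 108 x 48 mm deep. Origin: centre of its underside; +x is the long way, pointing roughly away from the robot. The nuggets start in one layer in its far (+x) half; its near half is clear.
- dish: Low round stainless Dewar dish, fixed: outside diameter 150 mm (153 over the rim bead, 156 over the foot), 76.5 mm high, inside diameter 126, inner floor 12 mm above the bench. Origin: centre of its underside. It and the mat swap sides from start to start.
- dish_in (a point): Point on the dish's axis, 18 mm above its inner floor (30 mm above the bench).
- mat: Flat blue-grey drip mat, fixed: 240 (x) x 110 (y) x 4 mm thick. Origin: centre of its underside.
- timer: Grey bench timer housing, fixed: 104 x 104 x 30 mm high, a white index line on its top at the -x side of the dial. Origin: centre of its underside.
- dial (a joint): Reading of the 60-minute black dial (72 mm diameter) in rad: 0 when its zero mark (long tick with a white dot) is at the index line, growing as it turns clockwise seen from above; 5 minutes = pi/6, 10 minutes = 1.047. White ticks every 5 minutes, longer every 15, counted anticlockwise from zero. Friction 0.04 N m; it stays as left, does not run.
- dial_grip (a point): Point on the dial's axis 61 mm above the bench, 10 mm below the top of its grip bar: 16 wide, 52 long, from 37 to 71 above the bench; the dial's disc below it is at 31 to 37. Its x axis lies along the bar; at reading 0 it points as the housing's x.
- rack: White rack with six orange-capped tubes, 75 x 115 x 117 mm high, loose bystander. Origin: centre of its underside.
- bottle: Amber bottle, 70 mm diameter, about 150 mm high, loose bystander. Origin: centre of its underside.
- tipbox: Blue pipette-tip box with pale lid, 122 x 85 x 67 mm high, loose bystander. Origin: centre of its underside.
- nugget0: Dry-ice nugget: white round-ended rod, 20 mm diameter, 28 mm long along its x, 10.5 g, very slippery (friction about 0.15 on everything). Origin: its centre.
- nugget1: Another such nugget. Origin: its centre.
- nugget2: Another such nugget. Origin: its centre.
- nugget3: Another such nugget. Origin: its centre.
- nugget4: Another such nugget. Origin: its centre.
- nugget5: Another such nugget. Origin: its centre.
- nugget6: Another such nugget. Origin: its centre.
- nugget7: Another such nugget. Origin: its centre.
- nugget8: Another such nugget. Origin: its centre.

How it is judged (in metres and radians):
At the end, for the whole second after the job is handed in: At least 3 nuggets in the dish (centres within 60 mm of dish_in), all others in the dish or the box below its rim; dial at 10 minutes within 1 (0.942 to 1.152 rad); scoop at rest on the mat: origin within 45 mm across and 110 along it, below 12 mm height, upright within 0.12 rad (((distance between each of nugget0, nugget1, nugget2 and dish_in below 0.06 m or distance between each of nugget0, nugget1, nugget3 and dish_in below 0.06 m or distance between each of nugget0, nugget1, nugget4 and dish_in below 0.06 m or distance between each of nugget0, nugget1, nugget5 and dish_in below 0.06 m or distance between each of nugget0, nugget1, nugget6 and dish_in below 0.06 m or distance between each of nugget0, nugget1, nugget7 and dish_in below 0.06 m or distance between each of nugget0, nugget1, nugget8 and dish_in below 0.06 m or distance between each of nugget0, nugget2, nugget3 and dish_in below 0.06 m or distance between each of nugget0, nugget2, nugget4 and dish_in below 0.06 m or distance between each of nugget0, nugget2, nugget5 and dish_in below 0.06 m or distance between each of nugget0, nugget2, nugget6 and dish_in below 0.06 m or distance between each of nugget0, nugget2, nugget7 and dish_in below 0.06 m or distance between each of nugget0, nugget2, nugget8 and dish_in below 0.06 m or distance between each of nugget0, nugget3, nugget4 and dish_in below 0.06 m or distance between each of nugget0, nugget3, nugget5 and dish_in below 0.06 m or distance between each of nugget0, nugget3, nugget6 and dish_in below 0.06 m or distance between each of nugget0, nugget3, nugget7 and dish_in below 0.06 m or distance between each of nugget0, nugget3, nugget8 and dish_in below 0.06 m or distance between each of nugget0, nugget4, nugget5 and dish_in below 0.06 m or distance between each of nugget0, nugget4, nugget6 and dish_in below 0.06 m or distance between each of nugget0, nugget4, nugget7 and dish_in below 0.06 m) or (distance between each of nugget0, nugget4, nugget8 and dish_in below 0.06 m or distance between each of nugget0, nugget5, nugget6 and dish_in below 0.06 m or distance between each of nugget0, nugget5, nugget7 and dish_in below 0.06 m or distance between each of nugget0, nugget5, nugget8 and dish_in below 0.06 m or distance between each of nugget0, nugget6, nugget7 and dish_in below 0.06 m or distance between each of nugget0, nugget6, nugget8 and dish_in below 0.06 m or distance between each of nugget0, nugget7, nugget8 and dish_in below 0.06 m or distance between each of nugget1, nugget2, nugget3 and dish_in below 0.06 m or distance between each of nugget1, nugget2, nugget4 and dish_in below 0.06 m or distance between each of nugget1, nugget2, nugget5 and dish_in below 0.06 m or distance between each of nugget1, nugget2, nugget6 and dish_in below 0.06 m or distance between each of nugget1, nugget2, nugget7 and dish_in below 0.06 m or distance between each of nugget1, nugget2, nugget8 and dish_in below 0.06 m or distance between each of nugget1, nugget3, nugget4 and dish_in below 0.06 m or distance between each of nugget1, nugget3, nugget5 and dish_in below 0.06 m or distance between each of nugget1, nugget3, nugget6 and dish_in below 0.06 m or distance between each of nugget1, nugget3, nugget7 and dish_in below 0.06 m or distance between each of nugget1, nugget3, nugget8 and dish_in below 0.06 m or distance between each of nugget1, nugget4, nugget5 and dish_in below 0.06 m or distance between each of nugget1, nugget4, nugget6 and dish_in below 0.06 m or distance between each of nugget1, nugget4, nugget7 and dish_in below 0.06 m) or (distance between each of nugget1, nugget4, nugget8 and dish_in below 0.06 m or distance between each of nugget1, nugget5, nugget6 and dish_in below 0.06 m or distance between each of nugget1, nugget5, nugget7 and dish_in below 0.06 m or distance between each of nugget1, nugget5, nugget8 and dish_in below 0.06 m or distance between each of nugget1, nugget6, nugget7 and dish_in below 0.06 m or distance between each of nugget1, nugget6, nugget8 and dish_in below 0.06 m or distance between each of nugget1, nugget7, nugget8 and dish_in below 0.06 m or distance between each of nugget2, nugget3, nugget4 and dish_in below 0.06 m or distance between each of nugget2, nugget3, nugget5 and dish_in below 0.06 m or distance between each of nugget2, nugget3, nugget6 and dish_in below 0.06 m or distance between each of nugget2, nugget3, nugget7 and dish_in below 0.06 m or distance between each of nugget2, nugget3, nugget8 and dish_in below 0.06 m or distance between each of nugget2, nugget4, nugget5 and dish_in below 0.06 m or distance between each of nugget2, nugget4, nugget6 and dish_in below 0.06 m or distance between each of nugget2, nugget4, nugget7 and dish_in below 0.06 m or distance between each of nugget2, nugget4, nugget8 and dish_in below 0.06 m or distance between each of nugget2, nugget5, nugget6 and dish_in below 0.06 m or distance between each of nugget2, nugget5, nugget7 and dish_in below 0.06 m or distance between each of nugget2, nugget5, nugget8 and dish_in below 0.06 m or distance between each of nugget2, nugget6, nugget7 and dish_in below 0.06 m or distance between each of nugget2, nugget6, nugget8 and dish_in below 0.06 m) or (distance between each of nugget2, nugget7, nugget8 and dish_in below 0.06 m or distance between each of nugget3, nugget4, nugget5 and dish_in below 0.06 m or distance between each of nugget3, nugget4, nugget6 and dish_in below 0.06 m or distance between each of nugget3, nugget4, nugget7 and dish_in below 0.06 m or distance between each of nugget3, nugget4, nugget8 and dish_in below 0.06 m or distance between each of nugget3, nugget5, nugget6 and dish_in below 0.06 m or distance between each of nugget3, nugget5, nugget7 and dish_in below 0.06 m or distance between each of nugget3, nugget5, nugget8 and dish_in below 0.06 m or distance between each of nugget3, nugget6, nugget7 and dish_in below 0.06 m or distance between each of nugget3, nugget6, nugget8 and dish_in below 0.06 m or distance between each of nugget3, nugget7, nugget8 and dish_in below 0.06 m or distance between each of nugget4, nugget5, nugget6 and dish_in below 0.06 m or distance between each of nugget4, nugget5, nugget7 and dish_in below 0.06 m or distance between each of nugget4, nugget5, nugget8 and dish_in below 0.06 m or distance between each of nugget4, nugget6, nugget7 and dish_in below 0.06 m or distance between each of nugget4, nugget6, nugget8 and dish_in below 0.06 m or distance between each of nugget4, nugget7, nugget8 and dish_in below 0.06 m or distance between each of nugget5, nugget6, nugget7 and dish_in below 0.06 m or distance between each of nugget5, nugget6, nugget8 and dish_in below 0.06 m or distance between each of nugget5, nugget7, nugget8 and dish_in below 0.06 m or distance between each of nugget6, nugget7, nugget8 and dish_in below 0.06 m)) and (distance between nugget0 and dish_in below 0.06 m or (x of nugget0 in the frame of box between -0.11 and 0.11 m and y of nugget0 in the frame of box between -0.054 and 0.054 m and height (world z) of nugget0 below 0.062 m)) and (distance between nugget1 and dish_in below 0.06 m or (x of nugget1 in the frame of box between -0.11 and 0.11 m and y of nugget1 in the frame of box between -0.054 and 0.054 m and height (world z) of nugget1 below 0.062 m)) and (distance between nugget2 and dish_in below 0.06 m or (x of nugget2 in the frame of box between -0.11 and 0.11 m and y of nugget2 in the frame of box between -0.054 and 0.054 m and height (world z) of nugget2 below 0.062 m)) and (distance between nugget3 and dish_in below 0.06 m or (x of nugget3 in the frame of box between -0.11 and 0.11 m and y of nugget3 in the frame of box between -0.054 and 0.054 m and height (world z) of nugget3 below 0.062 m)) and (distance between nugget4 and dish_in below 0.06 m or (x of nugget4 in the frame of box between -0.11 and 0.11 m and y of nugget4 in the frame of box between -0.054 and 0.054 m and height (world z) of nugget4 below 0.062 m)) and (distance between nugget5 and dish_in below 0.06 m or (x of nugget5 in the frame of box between -0.11 and 0.11 m and y of nugget5 in the frame of box between -0.054 and 0.054 m and height (world z) of nugget5 below 0.062 m)) and (distance between nugget6 and dish_in below 0.06 m or (x of nugget6 in the frame of box between -0.11 and 0.11 m and y of nugget6 in the frame of box between -0.054 and 0.054 m and height (world z) of nugget6 below 0.062 m)) and (distance between nugget7 and dish_in below 0.06 m or (x of nugget7 in the frame of box between -0.11 and 0.11 m and y of nugget7 in the frame of box between -0.054 and 0.054 m and height (world z) of nugget7 below 0.062 m)) and (distance between nugget8 and dish_in below 0.06 m or (x of nugget8 in the frame of box between -0.11 and 0.11 m and y of nugget8 in the frame of box between -0.054 and 0.054 m and height (world z) of nugget8 below 0.062 m)) and value of joint dial between 0.942 and 1.152 rad and x of scoop in the frame of mat between -0.11 and 0.11 m and y of scoop in the frame of mat between -0.045 and 0.045 m and height (world z) of scoop below 0.012 m and angle between scoop's own z axis and vertical below 0.12 rad and linear speed of scoop below 0.02 m/s); the robot touches nothing.
It fails at once if the fingers touch a nugget (contact force between the fingers and nugget0 above 0.3 N or contact force between the fingers and nugget1 above 0.3 N or contact force between the fingers and nugget2 above 0.3 N or contact force between the fingers and nugget3 above 0.3 N or contact force between the fingers and nugget4 above 0.3 N or contact force between the fingers and nugget5 above 0.3 N or contact force between the fingers and nugget6 above 0.3 N or contact force between the fingers and nugget7 above 0.3 N or contact force between the fingers and nugget8 above 0.3 N).
It fails at once if the rack, bottle or tip box is shifted more than 20 mm or tipped (distance of any of rack, bottle, tipbox from where it was at the start of the episode above 0.02 m or angle between any of rack, bottle, tipbox's own z axis and vertical above 0.3 rad).
It also fails if it takes over 72 s, if anything falls off the work surface, if the arm or the gripper's body presses on something with over 40 N, if the wrist force passes 120 N, or if a joint passes its speed limit or range.

### The arm

A 6-joint arm with a two-finger parallel gripper is mounted at the origin on the work surface. World frame = base frame: x ahead of the robot, y to its left, z up, the work surface at z = 0. Lengths are in m, angles in degrees, forces in N, time in s.
With the tool pointing down it reaches from about 0.375 to 0.9 m from the base axis. Payload 3.1 kg.
Tool frame: the origin (TCP) lies at the very end of the fingers, on their centre line; the grasp point (between the pads) lies bot.grip_point_offset behind it (bot.grip_point_offset is the distance from the TCP to the grasp point, in m); z points along the fingers, y is the line along which they close (so a half turn about z gives the same grasp; the last joint's range is limited). The gripper opens to 87 mm and grips with 3 to 60 N. Pads are 19 mm wide; open, the fingers measure 117 mm over their backs; the gripper's body (75 mm by 190 mm) begins 51 mm behind the grasp point.
Start: joints at [-84.769, 30.224, 82.088, -0, 67.689, -10.227], TCP at [0.167, -0.602, 0.223] pointing down, gripper open.
Joint ranges: [-176.69, 176.69], [-43.24, 126.21], [12.49, 139.97], [-82, 262], [0, 151.66], [-163.58, 163.58]. Speed limits (degrees/s): [159.86, 159.86, 180, 180, 180, 180].

### API

Orientations are given as a 3x3 rotation matrix whose columns are the frame's x, y, z axes.
In Python, from rig import bot, viewer, ticket gives the robot as it stands.
- The arm moves only by the tool servo_tool, never from a script. Its argument "targets" is a list of rows, each an object with "offset": the shift along the tool's x, y, z in m, a list of three; "dr": the turn, a rotation vector about the tool's x, y, z in degrees, a list of three. In form: [{"offset": [x, y, z], "dr": [ax, ay, az]}, ...]. A call has 1 to 20 rows; each row is the pose to reach, as a shift and turn from the pose commanded when the call began, along the tool's axes at that moment; what a row does not reach only later rows make up. A row lasts 1/12 s, in which the tool goes at most 41.7 mm and 7.16 degrees, less where a joint would pass 70% of its speed; a pose out of reach is approached as far as the arm can. A call with a gripper value outside its range is refused whole. "gripper" is the gripper command: -1 is fully open, 1 is shut, values between are in proportion, set as the call begins (left out, the last holds). The fingers move at their own pace and stop on an object; the grip force is fixed at half the most. Time passes only in rows, so rows that repeat a pose let the fingers close. It gives the time, the measured TCP pose, the force, the opening and the grip force at its end, in the units of the state.
- bot.read_state(): the state, without advancing time (a new reading comes with each control period).
- viewer.capture(name): name is "scene" or "side" or "wrist"; returns a dict with "color" (400x640x3 uint8, red, green, blue), "camera_matrix" (3x3 intrinsics, pixels), "R" (3x3) and "t" (3): a world point X has camera coordinates R X + t. Camera axes: x right, y down, z forward; pixel columns grow to the right and rows downward; lengths in m; the calibration is good to about 2 mm. The wrist camera is an equidistant fisheye: a pixel r from the principal point sees the ray r / f radians off the axis. A picture is of the moment at which its call begins. There is no depth.
- ticket.hand_in(): hands the job in; it is judged then, once.
The state is a dict: "time_s": time; "joint_positions": joint angles; "qvel": joint speeds; "tau": joint torques, N m; "position": TCP position; "tcp_rot": TCP orientation; "force": force on the tool from outside, world axes, zero at the start; "moment": the same for the moment, N m; "opening": opening from 0.0 (shut) to 1.0 (fully open); "grasp_force": force on a finger pad.
Only numpy, scipy, OpenCV 4.12 (cv2) and the standard library are available. Lean on these libraries where they do the work, as an engineer would, in place of code of your own. Each camera call takes 0.05 s, during which the arm holds its last target. There are 200 camera calls.

## Working session

There is one attempt and no reset: what is moved stays moved. The work goes in short steps, Python scripts to look and compute and a tool call to move; the robot and the scene stay as the last step left them, time stands still between calls to the robot, and variables do not carry over. Pictures are saved under pics/ and viewed, at most 10 in all, crops included, and the job is handed in when it is done.

Besides the shell and the picture viewer there is one more tool, called after "Emit:" as name(argument=value, ...), one argument or row to a line, values as JSON. servo_tool: Moves the arm, as the interface text tells. Its arguments: {"type":"object","properties":{"targets":{"type":"array"},"gripper":{"type":"number"}},"required":["targets"]}

```bash
ls; mkdir -p pics; python3 - <<'E'
from rig import bot, viewer, ticket
import cv2,numpy as np
s=bot.read_state(); print(s['time_s'],s['position'],s['tcp_rot'],s['opening'],bot.grip_point_offset)
ims=[]
for n in ['scene','side']:
    c=viewer.capture(n); cv2.imwrite(f'pics/{n}0.png',c['color'][...,::-1]); np.savez(f'{n}0.npz',**c)
    print(n,c['camera_matrix'].tolist(),(-np.array(c['R']).T@c['t']).round(3), np.array(c['R']).round(3).tolist())
E
```

```text
pics
0.0 [ 0.16654374 -0.60163608  0.22155898] [[ 9.63828992e-01  2.66521354e-01 -2.04651019e-04]
 [ 2.66521158e-01 -9.63826612e-01  2.17583202e-03]
 [ 3.82657597e-04 -2.15167381e-03 -9.99997612e-01]] 0.9989938087785837 0.0187
scene [[468.83967946771963, 0.0, 327.44277359481134], [0.0, 468.83967946771963, 203.15606095519462], [0.0, 0.0, 1.0]] [1.769 0.357 1.018] [[-0.309, 0.951, -0.007], [0.589, 0.185, -0.787], [-0.747, -0.247, -0.617]]
side [[410.890645134336, 0.0, 316.8761763184155], [0.0, 410.890645134336, 201.80975248774445], [0.0, 0.0, 1.0]] [ 0.157 -0.823  1.002] [[0.861, -0.509, -0.016], [-0.382, -0.624, -0.681], [0.337, 0.593, -0.732]]
```

View pics/scene0.png

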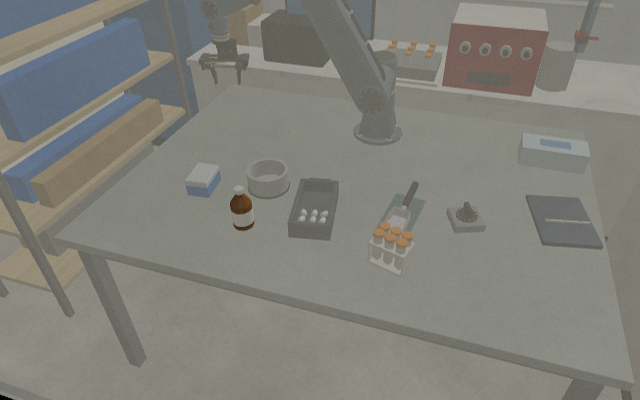

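View pics/side0.png

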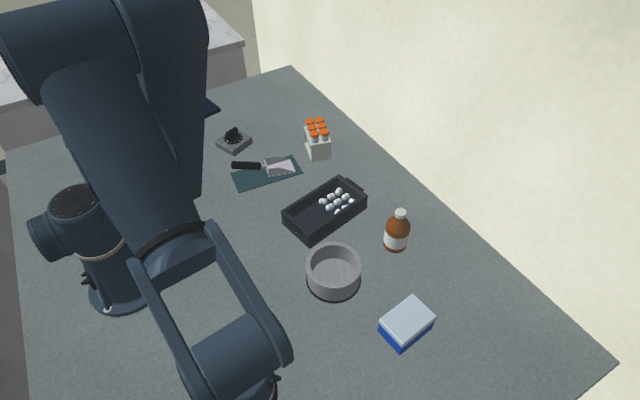

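The scene view shows the dish at (268,178), box (315,208), scoop and mat (403,210), rack (391,245) and timer (466,217). In the side view the scoop is at (265,166), box (325,210), dish (334,270) and timer (234,140). I'll zoom the side view and check the rough ray casts.

```bash
cat > h.py <<'E'
import numpy as np, cv2
def load(n): return dict(np.load(n+'.npz'))
def ray(c,u,v,fish=False):
    K=c['camera_matrix'];x=(u-K[0,2])/K[0,0];y=(v-K[1,2])/K[1,1]
    if fish:
        r=np.hypot(x,y)+1e-12; d=np.array([x/r*np.sin(r),y/r*np.sin(r),np.cos(r)])
    else: d=np.array([x,y,1.])
    return -c['R'].T@c['t'], c['R'].T@d
def cast(c,u,v,z,fish=False):
    o,d=ray(c,u,v,fish); return (o+d*(z-o[2])/d[2])[:3]
def proj(c,X,fish=False):
    p=c['R']@np.asarray(X,float)+c['t'];K=c['camera_matrix']
    if fish:
        r=np.hypot(p[0],p[1]); th=np.arctan2(r,p[2]); q=p[:2]/max(r,1e-12)*th
    else: q=p[:2]/p[2]
    return q*np.array([K[0,0],K[1,1]])+K[:2,2]
E
python3 - <<'E'
from h import *
a=load('scene0')
s=load('side0')
for n,(u,v),z in [('dish rim c',(334,264),.0765),('box a',(282,210),.062),('box b',(339,178),.062),('box c',(367,200),.062),('box d',(311,235),.062),('handle',(245,166),.055),('pan',(280,167),.005),('timer top',(234,138),.03),('mat',(266,173),.004),('rack',(317,126),.117),('bottle top',(400,213),.15),('tip',(408,320),.067)]:
    print(n,cast(s,u,v,z).round(3))
for n,(u,v),z in [('dish rim c',(268,170),.0765),('handle',(412,190),.055),('timer',(466,214),.03),('rack',(393,236),.117),('bottle',(239,189),.15),('tip',(204,172),.067)]:
    print('sc',n,cast(a,u,v,z).round(3))
im=s['color'][...,::-1]; im=cv2.resize(im[100:310,200:450],None,fx=3,fy=2.85,interpolation=cv2.INTER_CUBIC)
cv2.imwrite('pics/z.png',im)
E
```

```text
dish rim c [ 0.506 -0.295  0.077]
box a [ 0.481 -0.035  0.062]
box b [ 0.707 -0.007  0.062]
box c [ 0.727 -0.137  0.062]
box d [ 0.508 -0.166  0.062]
handle [0.468 0.218 0.055]
pan [0.59  0.202 0.005]
timer top [0.504 0.414 0.03 ]
mat [0.533 0.201 0.004]
rack [0.752 0.21  0.117]
bottle top [ 0.723 -0.289  0.15 ]
tip [ 0.576 -0.522  0.067]
sc dish rim c [ 0.51  -0.283  0.077]
sc handle [0.446 0.226 0.055]
sc timer [0.491 0.416 0.03 ]
sc rack [0.767 0.222 0.117]
sc bottle [ 0.733 -0.276  0.15 ]
sc tip [ 0.579 -0.504  0.067]
```

View pics/z.png

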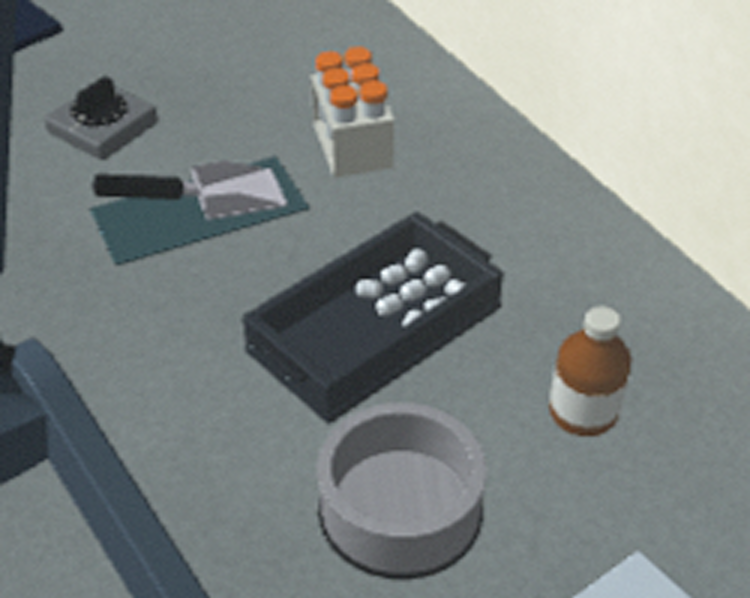

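The zoom shows the box rim corners at about (245,318), (420,213), (502,272) and (330,388), the mat corners at (92,210), (277,157), (308,208) and (120,263), and the handle from (97,185) to (183,188). The nuggets are in the far half of the box.

```bash
cat >> h.py <<'E'
from scipy.spatial.transform import Rotation as Ro
def toolR(yaw,lean=0,base=None):
    "heading yaw deg; lean>0: tool z swings forward (body leans back)"
    y=np.radians(yaw); R=np.array([[np.cos(y),np.sin(y),0],[np.sin(y),-np.cos(y),0],[0,0,-1]])
    return R@Ro.from_euler('y',lean,degrees=True).as_matrix()
def delta(s,pos,R):
    R0=np.array(s['tcp_rot']);p0=np.array(s['position'])
    return (R0.T@(np.asarray(pos)-p0)).round(4).tolist(), Ro.from_matrix(R0.T@R).as_rotvec(degrees=True).round(2).tolist()
E
python3 - <<'E'
from h import *
from rig import bot
s=load('side0'); f=lambda u,v,z: cast(s,200+u/3,100+v/2.85,z)
P=[f(*p,.062) for p in [(245,318),(420,213),(502,272),(330,388)]]
print('box',np.round(P,3).tolist(),np.mean(P,0))
P=[f(*p,.004) for p in [(92,210),(277,157),(308,208),(120,263)]]
print('mat',np.round(P,3).tolist(),np.mean(P,0))
print('handle',f(97,185,.075),f(183,188,.037),'lip',f(258,165,.006),f(285,205,.006))
st=bot.read_state()
print(toolR(0,20)[:,2])
print(delta(st,[.42,-.25,.28],toolR(-5)),delta(st,[.45,.215,.25],toolR(-5)))
E
```

```text
box [[0.477, -0.04, 0.062], [0.718, 0.004, 0.062], [0.74, -0.121, 0.062], [0.503, -0.168, 0.062]] [ 0.60948451 -0.08152472  0.062     ]
mat [[0.424, 0.264, 0.004], [0.659, 0.237, 0.004], [0.645, 0.132, 0.004], [0.416, 0.16, 0.004]] [0.53586632 0.19836432 0.004     ]
handle [0.42662516 0.22389413 0.075     ] [0.5215157  0.20865237 0.037     ] lip [0.63096288 0.23349841 0.006     ] [0.62299954 0.14938424 0.006     ]
[ 0.34202014  0.         -0.93969262]
([0.3381, -0.2716, -0.0577], [-0.11, 0.0, 20.46]) ([0.4909, -0.7117, -0.0268], [-0.11, 0.0, 20.46])
```

Emit:
servo_tool(
  targets=[
    {"offset": [0.338, -0.272, -0.058], "dr": [0, 0, 10]},
    {"offset": [0.338, -0.272, -0.058], "dr": [0, 0, 20.5]},
    {"offset": [0.338, -0.272, -0.058], "dr": [0, 0, 20.5]},
    {"offset": [0.338, -0.272, -0.058], "dr": [0, 0, 20.5]},
    {"offset": [0.338, -0.272, -0.058], "dr": [0, 0, 20.5]},
    {"offset": [0.338, -0.272, -0.058], "dr": [0, 0, 20.5]},
    {"offset": [0.338, -0.272, -0.058], "dr": [0, 0, 20.5]},
    {"offset": [0.338, -0.272, -0.058], "dr": [0, 0, 20.5]},
    {"offset": [0.338, -0.272, -0.058], "dr": [0, 0, 20.5]},
    {"offset": [0.338, -0.272, -0.058], "dr": [0, 0, 20.5]},
    {"offset": [0.338, -0.272, -0.058], "dr": [0, 0, 20.5]},
  ],
  gripper=-1,
)

```text
time_s: 1.02
position: [0.4214, -0.2462, 0.2809]
tcp_rot: [[0.996, -0.085, 0.001], [-0.085, -0.996, 0.002], [0.001, -0.002, -1.0]]
force: [0.0, 0.3, -0.3]
opening: 0.999
grasp_force: 0.0
```

```bash
python3 - <<'E'
from h import *
from rig import bot,viewer
s=bot.read_state(); print(s['time_s'],s['position'],s['force'])
c=viewer.capture('wrist'); np.savez('w1.npz',**c)
print(c['camera_matrix'][0,0],-c['R'].T@c['t'],c['R'][2])
print(delta(s,[.45,.215,.25],toolR(-7)))
E
```

```text
1.0167 [ 0.42138732 -0.2461597   0.28094365] [ 0.04605879  0.31417766 -0.28424846]
309.70691628693146 [ 0.48755639 -0.25119811  0.44279039] [-0.24402296  0.0234363  -0.96948622]
([-0.0108, -0.4619, 0.0318], [-0.1, -0.04, 2.12])
```

Emit:
servo_tool(
  targets=[
    {"offset": [-0.011, -0.462, 0.032], "dr": [0, 0, 2]},
    {"offset": [-0.011, -0.462, 0.032], "dr": [0, 0, 2]},
    {"offset": [-0.011, -0.462, 0.032], "dr": [0, 0, 2]},
    {"offset": [-0.011, -0.462, 0.032], "dr": [0, 0, 2]},
    {"offset": [-0.011, -0.462, 0.032], "dr": [0, 0, 2]},
    {"offset": [-0.011, -0.462, 0.032], "dr": [0, 0, 2]},
    {"offset": [-0.011, -0.462, 0.032], "dr": [0, 0, 2]},
    {"offset": [-0.011, -0.462, 0.032], "dr": [0, 0, 2]},
    {"offset": [-0.011, -0.462, 0.032], "dr": [0, 0, 2]},
    {"offset": [-0.011, -0.462, 0.032], "dr": [0, 0, 2]},
    {"offset": [-0.011, -0.462, 0.032], "dr": [0, 0, 2]},
    {"offset": [-0.011, -0.462, 0.032], "dr": [0, 0, 2]},
    {"offset": [-0.011, -0.462, 0.032], "dr": [0, 0, 2]},
  ],
)

```text
time_s: 2.15
position: [0.449, 0.213, 0.2479]
tcp_rot: [[0.993, -0.118, -0.001], [-0.118, -0.993, -0.0], [-0.001, 0.0, -1.0]]
force: [-0.4, -0.1, -0.5]
opening: 0.999
grasp_force: 0.0
```

```bash
python3 - <<'E'
from h import *
from rig import bot,viewer
s=bot.read_state(); print(s['time_s'],s['position'])
c=viewer.capture('wrist'); np.savez('w2.npz',**c); cv2.imwrite('pics/w2.png',c['color'][...,::-1])
E
```

```text
2.15 [0.44897453 0.21298989 0.24792585]
```

View pics/w2.png

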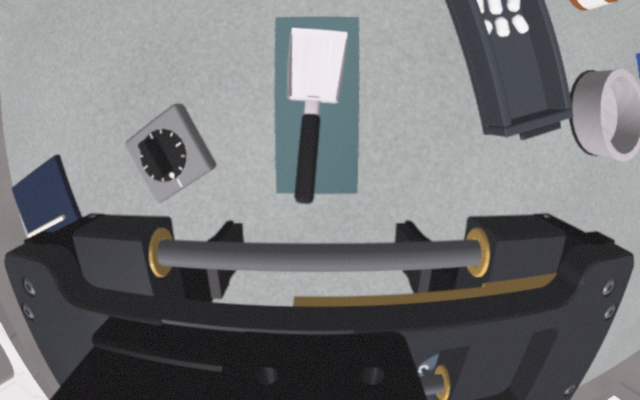

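The wrist view shows the scoop with its lip at (292–347, 30), its handle running from (312,115) to (304,202), the mat, the timer at (171,152) with its dot at about (172,176), and the box and dish on the right.

```bash
python3 - <<'E'
from h import *
c=load('w2'); f=lambda u,v,z: cast(c,u,v,z,True)
im=c['color'].astype(int)
m=(im.max(2)<45).astype(np.uint8); m[:108]=0;m[206:]=0;m[:,:285]=0;m[:,330:]=0
ys,xs=np.nonzero(m); print(len(xs),ys.min(),ys.max())
# handle centre line: per row mean
H=[]
for v in range(118,196,6):
    u=xs[ys==v].mean()
    # height along handle top surface
    H.append((u,v))
# iterative: axis-top height linear from ends: s=20->z .004+.026+.0068+.0113 ; s=125
v0,v1=ys.min(),ys.max()
z=lambda v: (lambda s:.004+.026+s*np.sin(np.radians(20))+.012*np.cos(np.radians(20)))(.020+.105*(v-v0)/(v1-v0))
W=np.array([f(u,v,z(v)) for u,v in H]); 
k=np.polyfit(W[:,0],W[:,1],1); print('handle yaw',np.degrees(np.arctan(k[0])),W[0],W[-1])
A,B=f(292,28.5,.0056),f(347.5,32,.0056); print('lip',A,B,(A+B)/2,np.linalg.norm(A-B))
e=f(305,202,.004+.026+.125*np.sin(np.radians(20))); print('handle end',e)
lip=(A+B)/2; d=lip-e; print('yaw',np.degrees(np.arctan2(d[1],d[0])),np.hypot(*d[:2]), 'expect ~',.052+.045+.125*np.cos(np.radians(20)))
M=[f(*p,.004) for p in [(276,17),(358,17),(357,192),(277,192)]];print('mat',np.round(M,3).tolist(),np.mean(M,0))
T=[f(*p,.03) for p in [(178,103),(216,163),(163,200),(126,147)]];print('timer',np.round(T,3).tolist(),np.mean(T,0))
print('dialctr',f(163,155,.037),'dot',f(172,177,.037))
cv2.imwrite('pics/t.png',cv2.resize(c['color'][95:210,115:235,::-1],None,fx=5,fy=5,interpolation=cv2.INTER_CUBIC))
E
```

```text
586 115 198
handle yaw -9.08749234166793 [0.51604123 0.21369869 0.04941474] [0.43924528 0.22777103 0.08056742]
lip [0.63909527 0.22663206 0.0056    ] [0.62570178 0.15562932 0.0056    ] [0.63239853 0.19113069 0.0056    ] 0.07225492492078082
handle end [0.42395874 0.23286696 0.07275252]
yaw -11.322701351033489 0.2125771894994306 expect ~ 0.21446157759823856
mat [[0.66, 0.246, 0.004], [0.647, 0.139, 0.004], [0.411, 0.167, 0.004], [0.424, 0.274, 0.004]] [0.53519652 0.20639381 0.004     ]
timer [[0.563, 0.385, 0.03], [0.477, 0.344, 0.03], [0.438, 0.434, 0.03], [0.521, 0.479, 0.03]] [0.4998005  0.41024988 0.03      ]
dialctr [0.49958419 0.4151675  0.037     ] dot [0.468627   0.40766369 0.037     ]
```

View pics/t.png

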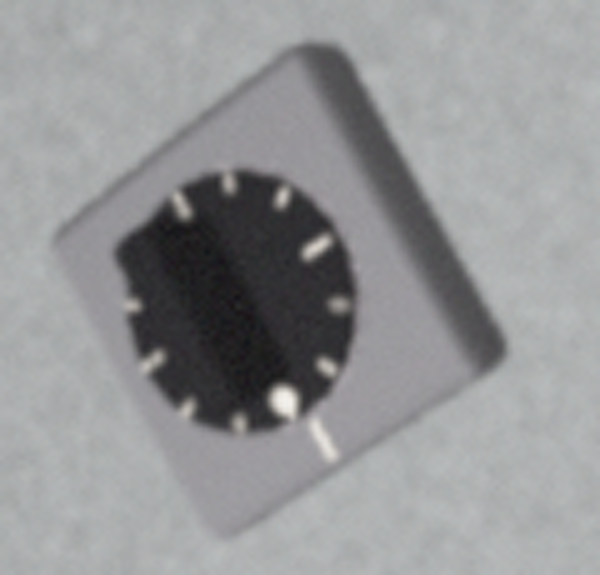

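The dot sits near the index line, slightly clockwise of it. I'll measure the dial in world coordinates and work out the approach to its bar.

```bash
python3 - <<'E'
from h import *
from rig import bot
c=load('w2'); g=lambda u,v,z: cast(c,115+(u+.5)/5-.5,95+(v+.5)/5-.5,z,True)
T,Rr,B,L=[g(*p,.03) for p in [(303,43),(478,368),(225,535),(55,240)]]
C=(T+Rr+B+L)/4; hx=(T+L-Rr-B); yaw=np.degrees(np.arctan2(hx[1],hx[0])); print('C',C,'yaw',yaw,[np.linalg.norm(a-b) for a,b in[(T,Rr),(Rr,B),(B,L),(L,T)]])
i0,i1=g(313,420,.03),g(336,458,.03); print('idx dir',np.degrees(np.arctan2(*(i0-i1)[[1,0]])), 'from C',np.degrees(np.arctan2(*(C-(i0+i1)/2)[[1,0]])))
P=[g(*p,.037) for p in [(284,402),(317,247),(152,362),(182,207)]]
tk=[g(*p,.037) for p in [(230,184),(283,197),(317,247),(339,305),(327,367),(239,424),(187,409),(152,362),(133,305),(182,207)]]
(cx,cy),r=cv2.minEnclosingCircle(np.float32([t[:2] for t in tk])); print('ticks circ',cx,cy,r)
X=np.array(tk)[:,:2]; s=np.linalg.lstsq(np.c_[2*X,np.ones(len(X))],(X**2).sum(1),rcond=None)[0]; print('fit',s[:2])
for p in P: 
    print('mark bearing to centre',np.degrees(np.arctan2(s[1]-p[1],s[0]-p[0])), np.hypot(s[1]-p[1],s[0]-p[0]))
st=bot.read_state()
E
```

```text
C [0.49971609 0.41500633 0.03      ] yaw 22.08708425887073 [np.float64(0.09901720730748577), np.float64(0.09381413111325847), np.float64(0.09862697555274405), np.float64(0.09709407353859406)]
idx dir 22.854597931571224 from C 18.259186063572802
ticks circ 0.4992353320121765 0.4183036983013153 0.03294775262475014
fit [0.49880888 0.41821374]
mark bearing to centre 20.471648683998293 0.029261304807278832
mark bearing to centre 111.65511846407811 0.03055306770273702
mark bearing to centre -70.16068046472932 0.031266187292596885
mark bearing to centre -159.5267679762126 0.030881011578901003
```

```bash
python3 - <<'E'
from h import *
from rig import bot
s=bot.read_state();print(s['joint_positions'])
for z in(.1,.044): print(delta(s,[.499,.417,z],toolR(20.6)))
E
```

```text
[ 1.23089119e+01  1.84474121e+01  9.83679412e+01 -5.04132648e-02
  6.32698868e+01  1.09217671e+02]
([0.0252, -0.2104, 0.1477], [0.05, 0.08, -27.49])
([0.0252, -0.2104, 0.2037], [0.05, 0.08, -27.49])
```

Emit:
servo_tool(
  targets=[
    {"offset": [0.025, -0.21, 0.09], "dr": [0, 0, -7]},
    {"offset": [0.025, -0.21, 0.09], "dr": [0, 0, -14]},
    {"offset": [0.025, -0.21, 0.09], "dr": [0, 0, -21]},
    {"offset": [0.025, -0.21, 0.09], "dr": [0, 0, -28]},
    {"offset": [0.025, -0.21, 0.09], "dr": [0, 0, -35]},
    {"offset": [0.025, -0.21, 0.09], "dr": [0, 0, -42]},
    {"offset": [0.025, -0.21, 0.09], "dr": [0, 0, -49]},
    {"offset": [0.025, -0.21, 0.09], "dr": [0, 0, -56]},
    {"offset": [0.025, -0.21, 0.09], "dr": [0, 0, -63]},
    {"offset": [0.025, -0.21, 0.09], "dr": [0, 0, -70]},
    {"offset": [0.025, -0.21, 0.09], "dr": [0, 0, -77]},
    {"offset": [0.025, -0.21, 0.09], "dr": [0, 0, -84]},
    {"offset": [0.025, -0.21, 0.09], "dr": [0, 0, -91]},
    {"offset": [0.025, -0.21, 0.09], "dr": [0, 0, -98]},
    {"offset": [0.025, -0.21, 0.09], "dr": [0, 0, -105]},
    {"offset": [0.025, -0.21, 0.09], "dr": [0, 0, -112]},
    {"offset": [0.025, -0.21, 0.09], "dr": [0, 0, -119]},
    {"offset": [0.025, -0.21, 0.09], "dr": [0, 0, -126]},
    {"offset": [0.025, -0.21, 0.09], "dr": [0, 0, -133]},
    {"offset": [0.025, -0.21, 0.09], "dr": [0, 0, -140]},
  ],
)

```text
time_s: 3.87
position: [0.5014, 0.4134, 0.1586]
tcp_rot: [[-0.683, 0.73, -0.0], [0.73, 0.683, -0.001], [-0.0, -0.001, -1.0]]
force: [-0.8, 0.0, -0.8]
opening: 1.002
grasp_force: 0.0
```

```bash
python3 - <<'E'
from h import *
from rig import bot
s=bot.read_state();print(s['joint_positions'],s['position'])
for z in(.1,.044): print(delta(s,[.499,.417,z],toolR(200.6)))
E
```

```text
[ 2.96936110e+01  3.62785175e+01  8.16360252e+01 -4.75784140e-02
  6.21399879e+01 -1.34006526e+01] [0.5013838  0.41343111 0.15855446]
([0.0043, 0.0008, 0.0586], [-0.07, -0.01, -67.48])
([0.0043, 0.0008, 0.1146], [-0.07, -0.01, -67.48])
```

Emit:
servo_tool(
  targets=[
    {"offset": [0.004, 0.001, 0.05], "dr": [0, 0, -67.5]},
    {"offset": [0.004, 0.001, 0.05], "dr": [0, 0, -67.5]},
    {"offset": [0.004, 0.001, 0.05], "dr": [0, 0, -67.5]},
    {"offset": [0.004, 0.001, 0.05], "dr": [0, 0, -67.5]},
    {"offset": [0.004, 0.001, 0.05], "dr": [0, 0, -67.5]},
    {"offset": [0.004, 0.001, 0.05], "dr": [0, 0, -67.5]},
    {"offset": [0.004, 0.001, 0.05], "dr": [0, 0, -67.5]},
    {"offset": [0.004, 0.001, 0.05], "dr": [0, 0, -67.5]},
    {"offset": [0.004, 0.001, 0.05], "dr": [0, 0, -67.5]},
    {"offset": [0.004, 0.001, 0.05], "dr": [0, 0, -67.5]},
    {"offset": [0.004, 0.001, 0.075], "dr": [0, 0, -67.5]},
    {"offset": [0.004, 0.001, 0.1], "dr": [0, 0, -67.5]},
    {"offset": [0.004, 0.001, 0.115], "dr": [0, 0, -67.5]},
    {"offset": [0.004, 0.001, 0.115], "dr": [0, 0, -67.5]},
  ],
)

```text
time_s: 5.03
position: [0.4969, 0.4158, 0.0401]
tcp_rot: [[-0.938, -0.347, -0.007], [-0.347, 0.938, -0.005], [0.008, -0.002, -1.0]]
force: [0.3, -0.5, 0.2]
opening: 1.002
grasp_force: 0.0
```

Emit:
servo_tool(
  targets=[
    {"offset": [0, 0, 0], "dr": [0, 0, 0]},
    {"offset": [0, 0, 0], "dr": [0, 0, 0]},
    {"offset": [0, 0, 0], "dr": [0, 0, 0]},
    {"offset": [0, 0, 0], "dr": [0, 0, 0]},
    {"offset": [0, 0, 0], "dr": [0, 0, 0]},
    {"offset": [0, 0, 0], "dr": [0, 0, 0]},
    {"offset": [0, 0, 0], "dr": [0, 0, 0]},
    {"offset": [0, 0, 0], "dr": [0, 0, 0]},
  ],
  gripper=1,
)

```text
time_s: 5.7
position: [0.4981, 0.4202, 0.0438]
tcp_rot: [[-0.937, -0.35, 0.0], [-0.35, 0.937, 0.0], [-0.0, 0.0, -1.0]]
force: [0.2, 0.4, 0.4]
opening: 0.481
grasp_force: 0.0
```

Emit:
servo_tool(
  targets=[
    {"offset": [0, 0, 0], "dr": [0, 0, 0]},
    {"offset": [0, 0, 0], "dr": [0, 0, 0]},
    {"offset": [0, 0, 0], "dr": [0, 0, 0]},
    {"offset": [0, 0, 0], "dr": [0, 0, 0]},
    {"offset": [0, 0, 0], "dr": [0, 0, 0]},
    {"offset": [0, 0, 0], "dr": [0, 0, 0]},
    {"offset": [0, 0, 0], "dr": [0, 0, 0]},
  ],
  gripper=1,
)

```text
time_s: 6.28
position: [0.4991, 0.4169, 0.0435]
tcp_rot: [[-0.936, -0.351, 0.0], [-0.351, 0.936, -0.005], [0.001, -0.005, -1.0]]
force: [3.2, -7.8, 2.6]
opening: 0.177
grasp_force: 30.0
```

Emit:
servo_tool(
  targets=[
    {"offset": [0, -0.003, 0], "dr": [0, 0, 6]},
    {"offset": [0, -0.003, 0], "dr": [0, 0, 12]},
    {"offset": [0, -0.003, 0], "dr": [0, 0, 18]},
    {"offset": [0, -0.003, 0], "dr": [0, 0, 24]},
    {"offset": [0, -0.003, 0], "dr": [0, 0, 30]},
    {"offset": [0, -0.003, 0], "dr": [0, 0, 36]},
    {"offset": [0, -0.003, 0], "dr": [0, 0, 42]},
    {"offset": [0, -0.003, 0], "dr": [0, 0, 48]},
    {"offset": [0, -0.003, 0], "dr": [0, 0, 54]},
    {"offset": [0, -0.003, 0], "dr": [0, 0, 60]},
    {"offset": [0, -0.003, 0], "dr": [0, 0, 60]},
    {"offset": [0, -0.003, 0], "dr": [0, 0, 60]},
  ],
)

```text
time_s: 7.28
position: [0.4993, 0.4173, 0.0435]
tcp_rot: [[-0.773, 0.635, 0.0], [0.635, 0.773, 0.0], [-0.0, 0.0, -1.0]]
force: [0.6, -0.5, -0.8]
opening: 0.182
grasp_force: 30.0
```

Emit:
servo_tool(
  targets=[
    {"offset": [0, 0, 0], "dr": [0, 0, 0]},
    {"offset": [0, 0, 0], "dr": [0, 0, 0]},
    {"offset": [0, 0, 0], "dr": [0, 0, 0]},
    {"offset": [0, 0, 0], "dr": [0, 0, 0]},
    {"offset": [0, 0, -0.04], "dr": [0, 0, 0]},
    {"offset": [0, 0, -0.08], "dr": [0, 0, 0]},
    {"offset": [0, 0, -0.12], "dr": [0, 0, 0]},
    {"offset": [0, 0, -0.14], "dr": [0, 0, 7]},
    {"offset": [0, 0, -0.14], "dr": [0, 0, 14]},
    {"offset": [0, 0, -0.14], "dr": [0, 0, 21]},
    {"offset": [0, 0, -0.14], "dr": [0, 0, 28]},
    {"offset": [0, 0, -0.14], "dr": [0, 0, 35]},
    {"offset": [0, 0, -0.14], "dr": [0, 0, 42]},
    {"offset": [0, 0, -0.14], "dr": [0, 0, 49]},
    {"offset": [0, 0, -0.14], "dr": [0, 0, 56]},
    {"offset": [0, 0, -0.14], "dr": [0, 0, 63]},
    {"offset": [0, 0, -0.14], "dr": [0, 0, 70]},
    {"offset": [0, 0, -0.14], "dr": [0, 0, 77]},
  ],
  gripper=-1,
)

```text
time_s: 8.78
position: [0.4989, 0.4171, 0.1835]
tcp_rot: [[0.452, 0.892, -0.0], [0.892, -0.452, -0.0], [-0.0, -0.0, -1.0]]
force: [-0.5, -0.8, 0.2]
opening: 0.996
grasp_force: 0.0
```

```bash
python3 - <<'E'
from h import *
from rig import bot,viewer
s=bot.read_state();print(s['joint_positions'],s['position'])
g=np.array([.4546,.2226,.004+.0534]) 
# grip point from lip centre (underside z=.004) back along yaw
y=np.radians(-9.6); lip=np.array([.6324,.1911,.004]); gp=lip+np.array([-.1722*np.cos(y),-.1722*np.sin(y),.0534]); print('grip',gp)
print(delta(s,gp+[0,0,.12],toolR(-9.6,20)))
E
```

```text
[3.00702437e+01 3.46350139e+01 8.03795693e+01 1.90224326e-03
 6.50049882e+01 5.69261199e+01] [0.49892916 0.4171463  0.1835107 ]
grip [0.46261148 0.21981758 0.0574    ]
([-0.1924, 0.0567, 0.0062], [-12.69, 17.25, 71.96])
```

```bash
python3 - <<'E'
from h import *
from rig import bot,viewer
s=bot.read_state()
gp=np.array([.4626,.222,.0574]);R=toolR(-9.6,10); tcp=gp+.0187*R[:,2]
print(delta(s,tcp+[0,0,.11],R),delta(s,tcp,R),tcp)
E
```

```text
([-0.1895, 0.0589, 0.0346], [-6.35, 8.64, 72.55]) ([-0.1895, 0.0589, 0.1446], [-6.35, 8.64, 72.55]) [0.46580175 0.22145847 0.0389841 ]
```

Emit:
servo_tool(
  targets=[
    {"offset": [-0.1895, 0.059, 0.0346], "dr": [-6.35, 8.64, 72.55]},
    {"offset": [-0.1895, 0.059, 0.0346], "dr": [-6.35, 8.64, 72.55]},
    {"offset": [-0.1895, 0.059, 0.0346], "dr": [-6.35, 8.64, 72.55]},
    {"offset": [-0.1895, 0.059, 0.0346], "dr": [-6.35, 8.64, 72.55]},
    {"offset": [-0.1895, 0.059, 0.0346], "dr": [-6.35, 8.64, 72.55]},
    {"offset": [-0.1895, 0.059, 0.0346], "dr": [-6.35, 8.64, 72.55]},
    {"offset": [-0.1895, 0.059, 0.0346], "dr": [-6.35, 8.64, 72.55]},
    {"offset": [-0.1895, 0.059, 0.0346], "dr": [-6.35, 8.64, 72.55]},
    {"offset": [-0.1895, 0.059, 0.0346], "dr": [-6.35, 8.64, 72.55]},
    {"offset": [-0.1895, 0.059, 0.0346], "dr": [-6.35, 8.64, 72.55]},
    {"offset": [-0.1895, 0.059, 0.0346], "dr": [-6.35, 8.64, 72.55]},
    {"offset": [-0.1895, 0.059, 0.07], "dr": [-6.35, 8.64, 72.55]},
    {"offset": [-0.1895, 0.059, 0.1], "dr": [-6.35, 8.64, 72.55]},
    {"offset": [-0.1895, 0.059, 0.125], "dr": [-6.35, 8.64, 72.55]},
    {"offset": [-0.1895, 0.059, 0.1446], "dr": [-6.35, 8.64, 72.55]},
    {"offset": [-0.1895, 0.059, 0.1446], "dr": [-6.35, 8.64, 72.55]},
  ],
)

```text
time_s: 10.12
position: [0.4649, 0.2206, 0.0357]
tcp_rot: [[0.973, -0.161, 0.165], [-0.158, -0.987, -0.03], [0.167, 0.003, -0.986]]
force: [-0.5, 0.2, -0.4]
opening: 1.001
grasp_force: 0.0
```

Emit:
servo_tool(
  targets=[
    {"offset": [0, 0, 0], "dr": [0, 0, 0]},
    {"offset": [0, 0, 0], "dr": [0, 0, 0]},
    {"offset": [0, 0, 0], "dr": [0, 0, 0]},
    {"offset": [0, 0, 0], "dr": [0, 0, 0]},
    {"offset": [0, 0, 0], "dr": [0, 0, 0]},
    {"offset": [0, 0, 0], "dr": [0, 0, 0]},
    {"offset": [0, 0, 0], "dr": [0, 0, 0]},
    {"offset": [0, 0, 0], "dr": [0, 0, 0]},
    {"offset": [0, 0, 0], "dr": [0, 0, 0]},
    {"offset": [0, 0, 0], "dr": [0, 0, 0]},
    {"offset": [0, 0, 0], "dr": [0, 0, 0]},
    {"offset": [0, 0, 0], "dr": [0, 0, 0]},
    {"offset": [0, 0, 0], "dr": [0, 0, 0]},
    {"offset": [0, 0, 0], "dr": [0, 0, 0]},
  ],
  gripper=1,
)

```text
time_s: 11.28
position: [0.4672, 0.2213, 0.0389]
tcp_rot: [[0.972, -0.161, 0.172], [-0.159, -0.987, -0.028], [0.174, -0.0, -0.985]]
force: [-0.3, 0.4, -0.5]
opening: 0.252
grasp_force: 30.0
```

```bash
python3 - <<'E'
from h import *
from rig import bot,viewer
s=bot.read_state()
print(s['position'],s['tcp_rot'],s['opening'],s['grasp_force'],s['force'])
c=viewer.capture('wrist'); np.savez('w3.npz',**c); cv2.imwrite('pics/w3.png',c['color'][...,::-1])
E
```

```text
[0.46718829 0.22129063 0.03891728] [[ 9.71873101e-01 -1.61354904e-01  1.71543787e-01]
 [-1.58912127e-01 -9.86896443e-01 -2.79704578e-02]
 [ 1.73809123e-01 -7.66525087e-05 -9.84779357e-01]] 0.2518779142332398 29.957100610818088 [-0.31399097  0.42088908 -0.49237243]
```

View pics/w3.png

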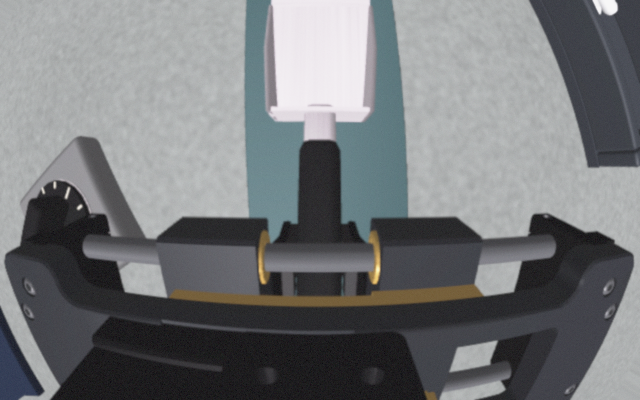

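The handle is gripped (opening 0.25, about 22 mm), and the scoop sits straight ahead in the tool. Next I'll find the box and dish in the earlier wrist picture.

```bash
python3 - <<'E'
from h import *
c=load('w3'); Rs=toolR(-9.27)@np.diag([1,-1,-1]); gp=np.array([.467188,.22129,.038917])-.0187*np.array([.1715,-.028,-.9848]); o=gp+Rs@[.1202,0,-.0534]; print('scoop o',o)
for p in [(-.045,.03,.037),(-.045,-.03,.037),(-.045,0,.036),(-.0638,0,.0328+.0113)]: print(p,proj(c,o+Rs@p,True))
c=load('w1'); cv2.imwrite('pics/w1.png',c['color'][...,::-1])
E
```

```text
scoop o [0.58261116 0.20245093 0.00393276]
(-0.045, 0.03, 0.037) [266.56388842 110.28602049]
(-0.045, -0.03, 0.037) [374.6156082  110.28867722]
(-0.045, 0, 0.036) [320.62721025 109.78948801]
(-0.0638, 0, 0.0441) [320.74928536 141.8369965 ]
```

View pics/w1.png

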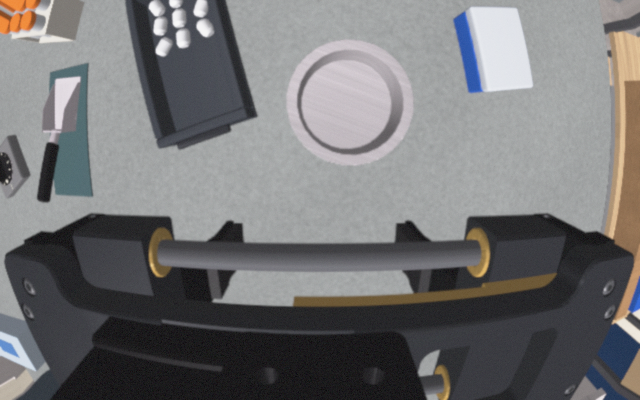

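w1 shows the box's near rim corners at about (159,147) and (256,117), the dish's rim circle centred near (350,102), and nuggets at (163,46) to (205,28).

```bash
python3 - <<'E'
from h import *
from rig import bot
c=load('w1'); f=lambda u,v,z: cast(c,u,v,z,True)
N=[f(159,147,.062),f(256,117,.062)]; I=[f(166,137,.062),f(247,110,.062)]
print('near',np.round(N+I,3).tolist()); d=N[0]-N[1]; print('w',np.linalg.norm(d),'yaw',np.degrees(np.arctan2(-d[0],d[1])))
c2=load('w2');print('w2',cast(c2,486,134,.062,True),cast(c2,569,109,.062,True))
print('nug',[f(u,v,.024)[:2].round(3).tolist() for u,v in [(163,46),(182,39),(205,28),(159,27),(179,18),(201,6),(156,7),(177,2)]])
# dish: hough on rim outer edge
im=cv2.cvtColor(c['color'],cv2.COLOR_RGB2GRAY); h=cv2.HoughCircles(im[20:190,260:440],cv2.HOUGH_GRADIENT,1,50,param1=100,param2=25,minRadius=55,maxRadius=70); print(h)
for (u,v) in [(350,102)]: print('dish',f(u,v,.0765))
P=np.array([f(*p,.0765)[:2] for p in [(287,98),(413,102),(351,40),(350,165)]]);s=np.linalg.lstsq(np.c_[2*P,np.ones(4)],(P**2).sum(1),rcond=None)[0];print('dish fit',s[:2],np.linalg.norm(P-s[:2],axis=1))
E
```

```text
near [[0.477, -0.033, 0.062], [0.497, -0.173, 0.062], [0.489, -0.046, 0.062], [0.507, -0.163, 0.062]]
w 0.1420765742817465 yaw 8.29153605086063
w2 [0.48029476 0.00249482 0.062     ] [ 0.51072399 -0.151219    0.062     ]
nug [[0.626, -0.033], [0.629, -0.065], [0.638, -0.102], [0.658, -0.027], [0.664, -0.061], [0.675, -0.097], [0.694, -0.022], [0.692, -0.058]]
[[[85.5 86.5 58. ]]]
dish [ 0.50425607 -0.28830789  0.0765    ]
dish fit [ 0.50435657 -0.28976701] [0.07530571 0.07530619 0.0754046  0.07539986]
```

```bash
cat >> h.py <<'E'
R0=np.array([[.971873,-.161355,.171544],[-.158912,-.986896,-.02797],[.173809,-.0000767,-.984779]])
def Rscoop(yaw,th): return Ro.from_euler('ZY',[yaw,th],degrees=True).as_matrix()   # th>0 nose down
Rrel=Rscoop(-9.27,0).T@R0
def scoop_tcp(p,yaw,th,ref='lip'):
    "p world position of lip centre underside (or dict ref point)"
    Rs=Rscoop(yaw,th); r={'lip':[.052,0,0],'o':[0,0,0]}[ref]
    o=np.asarray(p)-Rs@r; R=Rs@Rrel
    return o+Rs@[-.1202,0,.0534]+.0187*R[:,2], R
BOX=np.array([.609,-.081,0]);BY=10.4
def box(x,y,z): return BOX+Rscoop(BY,0)@[x,y,z]
E
python3 - <<'E'
from h import *
from rig import bot
s=bot.read_state()
up=np.array(s['position'])+[0,0,.14]
print(delta(s,up,R0)); print(delta(s,*scoop_tcp(box(-.02,0,.16),BY,0)))
E
```

```text
([0.0243, -0.0, -0.1379], [0.0, 0.0, 0.0])
([0.0378, 0.3391, -0.1518], [3.42, 0.0, -19.37])
```

Emit:
servo_tool(
  targets=[
    {"offset": [0.006, 0, -0.034], "dr": [0, 0, 0]},
    {"offset": [0.012, 0, -0.068], "dr": [0, 0, 0]},
    {"offset": [0.018, 0, -0.1], "dr": [0, 0, 0]},
    {"offset": [0.0243, 0, -0.138], "dr": [0, 0, 0]},
    {"offset": [0.038, 0.339, -0.152], "dr": [3.4, 0, -19.4]},
    {"offset": [0.038, 0.339, -0.152], "dr": [3.4, 0, -19.4]},
    {"offset": [0.038, 0.339, -0.152], "dr": [3.4, 0, -19.4]},
    {"offset": [0.038, 0.339, -0.152], "dr": [3.4, 0, -19.4]},
    {"offset": [0.038, 0.339, -0.152], "dr": [3.4, 0, -19.4]},
    {"offset": [0.038, 0.339, -0.152], "dr": [3.4, 0, -19.4]},
    {"offset": [0.038, 0.339, -0.152], "dr": [3.4, 0, -19.4]},
    {"offset": [0.038, 0.339, -0.152], "dr": [3.4, 0, -19.4]},
    {"offset": [0.038, 0.339, -0.152], "dr": [3.4, 0, -19.4]},
    {"offset": [0.038, 0.339, -0.152], "dr": [3.4, 0, -19.4]},
    {"offset": [0.038, 0.339, -0.152], "dr": [3.4, 0, -19.4]},
  ],
)

```text
time_s: 12.58
position: [0.4238, -0.1195, 0.1955]
tcp_rot: [[0.969, 0.175, 0.173], [0.172, -0.985, 0.028], [0.175, 0.003, -0.985]]
force: [0.6, 0.2, -1.9]
opening: 0.25
grasp_force: 30.0
```

```bash
python3 - <<'E'
from h import *
from rig import bot,viewer
s=bot.read_state()
print(s['position'],s['opening'],s['grasp_force'],s['force'])
c=viewer.capture('wrist'); np.savez('w4.npz',**c)
im=c['color'][...,::-1].copy()
lip=box(-.02,0,.16);Rs=Rscoop(BY,0);o=lip-Rs@[.052,0,0]
for p in [(.052,.036,0),(.052,-.036,0),(-.045,.03,.038),(-.045,-.03,.038)]: cv2.circle(im,tuple(np.int32(proj(c,o+Rs@p,True).round())),2,(0,0,255),-1)
for sx in(-1,1):
  for sy in(-1,1):
    cv2.circle(im,tuple(np.int32(proj(c,box(.124*sx,.068*sy,.062),True).round())),2,(0,255,0),-1)
    cv2.circle(im,tuple(np.int32(proj(c,box(.11*sx,.054*sy,.062),True).round())),2,(255,255,0),-1)
cv2.imwrite('pics/w4.png',im[:260])
E
```

```text
[ 0.42384523 -0.11946613  0.19546677] 0.2499251691330714 29.999708788236603 [ 0.57679452  0.24724133 -1.94824449]
```

View pics/w4.png

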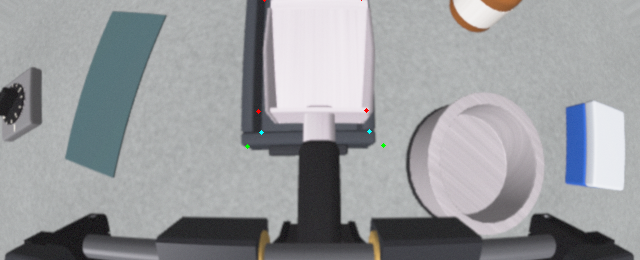

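The box sits about 5 mm further toward +y than I estimated, and its near edge matches. The scoop is held as expected. Next I'll compute the rows for the entry and the scoop stroke.

```bash
sed -i 's/^BOX=.*/BOX=np.array([.6081,-.0761,0]);BY=10.4/' h.py; python3 - <<'E'
from h import *
from rig import bot
s=bot.read_state()
print('A')
for L,z,th in [(-.01,.13,20),(-.01,.07,20),(-.01,.0155,20)]:
    print(delta(s,*scoop_tcp(box(L,-.007,z),BY,th)))
s2={}; s2['position'],s2['tcp_rot']=scoop_tcp(box(-.01,-.007,.0155),BY,20)
print('B')
for L,z,th in [(0,.0145,18),(.012,.0145,15),(.024,.0145,12),(.036,.0145,10),(.048,.0145,8),(.06,.0145,6),(.072,.0145,4.5),(.084,.0145,3),(.096,.0145,2),(.107,.0148,1)]:
    print(delta(s2,*scoop_tcp(box(L,-.007,z),BY,th)))
E
```

```text
A
([0.0365, 0.0001, -0.0195], [0.01, -19.99, -0.23])
([0.0261, 0.0001, 0.0396], [0.01, -19.99, -0.23])
([0.0166, 0.0001, 0.0932], [0.01, -19.99, -0.23])
B
([0.0079, -0.0, 0.0049], [0.0, 2.0, -0.0])
([0.0169, -0.0, 0.0114], [0.0, 5.0, -0.0])
([0.0263, -0.0, 0.018], [0.0, 8.0, -0.0])
([0.0368, -0.0, 0.0218], [0.0, 10.0, -0.0])
([0.0475, -0.0, 0.0256], [0.0, 12.0, -0.0])
([0.0584, -0.0, 0.0295], [0.0, 14.0, -0.0])
([0.0697, -0.0, 0.0319], [0.0, 15.5, -0.0])
([0.0811, -0.0, 0.0343], [0.0, 17.0, -0.0])
([0.0927, -0.0, 0.0353], [0.01, 18.0, -0.0])
([0.1033, -0.0, 0.0361], [0.01, 19.0, -0.0])
```

Emit:
servo_tool(
  targets=[
    {"offset": [0.0365, 0, -0.0195], "dr": [0, -7, 0]},
    {"offset": [0.0365, 0, -0.0195], "dr": [0, -14, 0]},
    {"offset": [0.0365, 0, -0.0195], "dr": [0, -20, -0.2]},
    {"offset": [0.0365, 0, -0.0195], "dr": [0, -20, -0.2]},
    {"offset": [0.0313, 0, 0.01], "dr": [0, -20, -0.2]},
    {"offset": [0.0261, 0, 0.0396], "dr": [0, -20, -0.2]},
    {"offset": [0.022, 0, 0.062], "dr": [0, -20, -0.2]},
    {"offset": [0.019, 0, 0.08], "dr": [0, -20, -0.2]},
    {"offset": [0.0166, 0, 0.0932], "dr": [0, -20, -0.2]},
    {"offset": [0.0166, 0, 0.0932], "dr": [0, -20, -0.2]},
    {"offset": [0.0166, 0, 0.0932], "dr": [0, -20, -0.2]},
  ],
)

```text
time_s: 13.55
position: [0.454, -0.1077, 0.1059]
tcp_rot: [[0.968, 0.185, -0.172], [0.183, -0.983, -0.031], [-0.175, -0.002, -0.985]]
force: [0.1, -0.3, -1.0]
opening: 0.253
grasp_force: 30.0
```

```bash
python3 - <<'E'
from h import *
from rig import bot,viewer
s=bot.read_state()
print(s['position'],s['opening'],s['force'])
print(delta(s,*scoop_tcp(box(-.01,-.007,.0155),BY,20)))
a=viewer.capture('side'); b=viewer.capture('wrist')
cv2.imwrite('pics/v5.png',np.hstack([cv2.resize(a['color'][150:270,250:400,::-1],(400,320)),b['color'][:320,120:520,::-1]]))
E
```

```text
[ 0.45398581 -0.10772792  0.10589827] 0.2532455633161576 [ 0.11498002 -0.30177375 -0.99160964]
([0.0004, 0.0037, -0.0003], [-0.05, 0.07, 0.29])
```

View pics/v5.png

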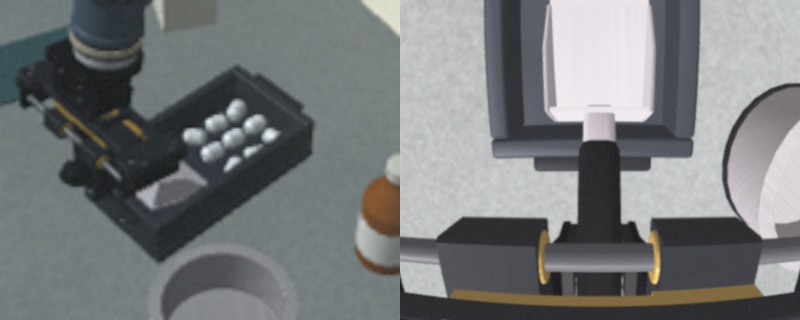

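The scoop lip is in the clear near half, centred, with the nuggets ahead of it. Scooping now.

Emit:
servo_tool(
  targets=[
    {"offset": [0.008, 0.002, 0.0049], "dr": [0, 2, 0.3]},
    {"offset": [0.017, 0.0037, 0.0114], "dr": [0, 5, 0.3]},
    {"offset": [0.0265, 0.0037, 0.018], "dr": [0, 8, 0.3]},
    {"offset": [0.037, 0.0037, 0.0218], "dr": [0, 10, 0.3]},
    {"offset": [0.0478, 0.0037, 0.0256], "dr": [0, 12, 0.3]},
    {"offset": [0.0587, 0.0037, 0.0295], "dr": [0, 14, 0.3]},
    {"offset": [0.07, 0.0037, 0.0319], "dr": [0, 15.5, 0.3]},
    {"offset": [0.0814, 0.0037, 0.0343], "dr": [0, 17, 0.3]},
    {"offset": [0.093, 0.0037, 0.0353], "dr": [0, 18, 0.3]},
    {"offset": [0.1035, 0.0037, 0.036], "dr": [0, 19, 0.3]},
    {"offset": [0.1035, 0.0037, 0.036], "dr": [0, 19, 0.3]},
  ],
)

```text
time_s: 14.57
position: [0.5521, -0.0953, 0.0532]
tcp_rot: [[0.971, 0.179, 0.157], [0.177, -0.984, 0.027], [0.16, 0.002, -0.987]]
force: [0.7, 1.1, -1.8]
opening: 0.252
grasp_force: 30.0
```

```bash
python3 - <<'E'
from h import *
from rig import bot,viewer
s=bot.read_state()
print(s['position'],s['opening'],s['grasp_force'],s['force'],s['moment'])
print(delta(s,*scoop_tcp(box(.107,-.007,.0148),BY,1)))
a=viewer.capture('side'); b=viewer.capture('wrist'); d=viewer.capture('scene')
for n,c in zip(['s6','w6','c6'],[a,b,d]): np.savez(n+'.npz',**c)
w=b['color']; print('pan top of wrist image rows', w[0:5,300:340].mean((0,1)))
cv2.imwrite('pics/v6.png',np.hstack([cv2.resize(a['color'][150:270,250:400,::-1],(400,320)),cv2.resize(d['color'][170:250,270:370,::-1],(400,320))]))
E
```

```text
[ 0.55205797 -0.09532484  0.05324716] 0.2519192100585722 29.998713314998895 [ 0.66194989  1.13887948 -1.81696238] [-0.03496255  0.38926885  0.01727167]
([-0.0028, -0.0018, 0.0001], [0.1, -0.17, -0.04])
pan top of wrist image rows [218.52  216.755 219.85 ]
```

View pics/v6.png

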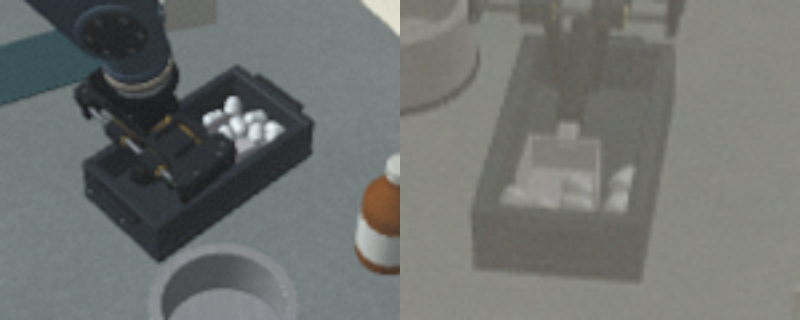

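All ten picture views are now used, so from here I'll check images numerically. The last picture showed the nuggets bunched against the far wall, with several on the pan. Next I'll compute the lift.

```bash
python3 - <<'E'
from h import *
from rig import bot
s=bot.read_state(); print(s['position'],s['force'])
for L,z,th in [(.108,.021,0),(.108,.03,-2),(.108,.038,-5),(.107,.045,-8),(.106,.052,-10),(.105,.06,-12),(.103,.07,-14),(.1,.085,-15),(.08,.11,-15),(.06,.13,-15)]:
    print(delta(s,*scoop_tcp(box(L,-.007,z),BY,th)))
E
```

```text
[ 0.55012468 -0.09507923  0.0531642 ] [-0.17020378 -0.76902966 -2.71588476]
([-0.0001, -0.0012, -0.0029], [0.03, 1.0, -0.04])
([-0.0007, -0.0012, -0.0061], [0.04, 3.0, -0.04])
([-0.0021, -0.0012, -0.0054], [0.04, 6.0, -0.04])
([-0.0042, -0.0012, -0.0037], [0.04, 9.0, -0.04])
([-0.0053, -0.0012, -0.0048], [0.04, 11.0, -0.04])
([-0.0061, -0.0012, -0.007], [0.04, 13.0, -0.04])
([-0.0073, -0.0012, -0.0112], [0.04, 15.0, -0.04])
([-0.0082, -0.0012, -0.0235], [0.04, 16.0, -0.04])
([-0.0241, -0.0011, -0.0513], [0.04, 16.0, -0.04])
([-0.0407, -0.0011, -0.0742], [0.04, 16.0, -0.04])
```

Emit:
servo_tool(
  targets=[
    {"offset": [0, 0, -0.003], "dr": [0, 1, 0]},
    {"offset": [-0.0007, 0, -0.0061], "dr": [0, 3, 0]},
    {"offset": [-0.0014, 0, -0.006], "dr": [0, 4.5, 0]},
    {"offset": [-0.0021, 0, -0.0056], "dr": [0, 6, 0]},
    {"offset": [-0.0032, 0, -0.0048], "dr": [0, 7.5, 0]},
    {"offset": [-0.0042, 0, -0.0042], "dr": [0, 9, 0]},
    {"offset": [-0.0053, 0, -0.0052], "dr": [0, 11, 0]},
    {"offset": [-0.0061, 0, -0.0075], "dr": [0, 13, 0]},
    {"offset": [-0.0073, 0, -0.0115], "dr": [0, 15, 0]},
    {"offset": [-0.0078, 0, -0.017], "dr": [0, 16, 0]},
    {"offset": [-0.0082, 0, -0.0235], "dr": [0, 16, 0]},
    {"offset": [-0.0082, 0, -0.0235], "dr": [0, 16, 0]},
    {"offset": [-0.0082, 0, -0.0235], "dr": [0, 16, 0]},
    {"offset": [-0.0082, 0, -0.0235], "dr": [0, 16, 0]},
  ],
)

```text
time_s: 15.88
position: [0.5389, -0.0976, 0.075]
tcp_rot: [[0.891, 0.179, 0.417], [0.163, -0.984, 0.075], [0.423, 0.001, -0.906]]
force: [-0.6, 0.2, -2.9]
opening: 0.249
grasp_force: 30.0
```

```bash
python3 - <<'E'
from h import *
from rig import bot,viewer
s=bot.read_state()
print(s['time_s'],s['position'],s['opening'],s['force'])
for n in ['side','scene','wrist']:
    c=viewer.capture(n); np.savez('7'+n+'.npz',**c)
# side: bright blobs in box region
c=load('7side'); 
hsv=cv2.cvtColor(c['color'],cv2.COLOR_RGB2HSV)
m=((hsv[...,2]>150)).astype(np.uint8); m[:165]=0;m[255:]=0;m[:,:275]=0;m[:,380:]=0
n,l,st,ce=cv2.connectedComponentsWithStats(m)
for a,b in zip(st[1:],ce[1:]): print(a,b.round(1))
# wrist pan ascii: grey values coarse
w=load('7wrist')['color']; g=cv2.cvtColor(w,cv2.COLOR_RGB2GRAY)
print(cv2.resize(g[0:128,256:384],(32,32),interpolation=cv2.INTER_AREA).tolist().__str__().replace('],','],\n'))
E
```

```text
15.8833 [ 0.53885208 -0.0975755   0.07500641] 0.24867820717569375 [-0.57061797  0.20417847 -2.88519847]
[318 179  40  24 339] [338.1 190.5]
[291 209   1   1   1] [291. 209.]
[[99, 73, 69, 137, 235, 235, 235, 235, 235, 235, 235, 234, 235, 235, 235, 235, 235, 242, 236, 233, 234, 235, 236, 236, 202, 184, 233, 233, 110, 77, 84, 91],
 [74, 76, 81, 151, 232, 233, 234, 234, 234, 234, 234, 234, 234, 234, 233, 233, 222, 225, 210, 205, 208, 210, 213, 214, 175, 200, 232, 230, 127, 75, 74, 73],
 [93, 95, 109, 154, 226, 234, 232, 233, 233, 232, 231, 232, 232, 232, 232, 233, 232, 222, 201, 198, 200, 205, 205, 205, 221, 232, 233, 224, 146, 79, 75, 74],
 [68, 68, 96, 145, 224, 234, 232, 233, 233, 231, 231, 232, 232, 232, 231, 232, 232, 232, 232, 231, 223, 223, 231, 232, 233, 232, 234, 224, 154, 82, 74, 72],
 [63, 64, 106, 137, 222, 234, 232, 233, 233, 232, 231, 232, 232, 232, 232, 233, 232, 228, 230, 239, 238, 216, 205, 230, 233, 232, 234, 222, 162, 85, 74, 73],
 [63, 63, 119, 134, 219, 234, 232, 234, 233, 232, 232, 232, 233, 233, 232, 233, 230, 236, 242, 243, 243, 240, 209, 197, 234, 233, 234, 220,
[... 3466 characters left out ...]
 228, 227, 228, 227, 228, 229, 229, 230, 229, 229, 228, 230, 228, 180, 94, 62, 67],
 [223, 200, 170, 158, 170, 172, 172, 172, 170, 169, 168, 171, 206, 214, 212, 210, 208, 206, 184, 159, 168, 168, 169, 168, 169, 170, 171, 172, 148, 74, 63, 65],
 [207, 172, 134, 113, 154, 162, 164, 165, 164, 165, 164, 170, 223, 223, 222, 220, 218, 216, 188, 148, 163, 164, 164, 163, 164, 162, 164, 154, 93, 63, 62, 64],
 [180, 144, 93, 75, 117, 138, 139, 138, 135, 135, 134, 144, 223, 224, 223, 220, 218, 217, 189, 140, 133, 135, 136, 137, 139, 141, 139, 97, 74, 63, 62, 63],
 [170, 113, 75, 75, 75, 76, 75, 75, 75, 75, 75, 100, 223, 225, 224, 221, 219, 218, 190, 130, 77, 75, 75, 76, 75, 76, 76, 75, 74, 64, 62, 63]]
```

The pan holds at least five nuggets: two at the left and three or four at the right. Next I'll plan the carry to the dish, nose up, then the dump.

```bash
cat >> h.py <<'E'
DISH=np.array([.5045,-.2895,0]); DY=30.
def atdish(off,z): return DISH+np.array([np.cos(np.radians(DY))*off,np.sin(np.radians(DY))*off,z])
E
python3 - <<'E'
from h import *
from rig import bot
s=bot.read_state(); print(s['position'],s['force'])
A=box(.1,-.007,.085);B=box(.1,-.007,.165);C=atdish(-.01,.15)
rows=[]
for z,th in [(.095,-16),(.12,-18),(.145,-20),(.165,-20)]: rows.append((box(.1,-.007,z),BY,th))
p=np.array([.02,.06,.12,.19,.26,.34,.42,.5,.58,.66,.74,.82,.89,.95,.985,1])
for q in p: rows.append((B+q*(C-B),BY+q*(DY-BY),-20))
for r in rows:
    o,d=delta(s,*scoop_tcp(*r)); print([round(x,3) for x in o],[round(x,1) for x in d])
E
```

```text
[ 0.5387155  -0.09728511  0.0746959 ] [-0.19682577 -0.30772265 -1.42772109]
[0.003, -0.001, -0.007] [0.1, 1.0, -0.0]
[0.012, -0.001, -0.024] [0.1, 3.0, -0.0]
[0.02, -0.001, -0.041] [0.1, 5.0, -0.0]
[0.029, -0.001, -0.059] [0.1, 5.0, -0.0]
[0.024, 0.004, -0.06] [0.2, 5.0, -0.4]
[0.015, 0.013, -0.064] [0.6, 5.0, -1.1]
[0.001, 0.028, -0.07] [1.1, 5.0, -2.1]
[-0.015, 0.045, -0.076] [1.8, 5.0, -3.3]
[-0.031, 0.063, -0.082] [2.4, 5.0, -4.5]
[-0.049, 0.082, -0.089] [3.1, 5.0, -5.9]
[-0.067, 0.102, -0.097] [3.9, 5.0, -7.3]
[-0.085, 0.122, -0.103] [4.6, 5.0, -8.7]
[-0.103, 0.141, -0.111] [5.3, 5.0, -10.1]
[-0.121, 0.161, -0.117] [6.0, 5.0, -11.5]
[-0.138, 0.18, -0.124] [6.8, 5.0, -12.9]
[-0.156, 0.2, -0.131] [7.5, 5.0, -14.3]
[-0.171, 0.217, -0.137] [8.1, 5.0, -15.5]
[-0.184, 0.232, -0.142] [8.7, 5.0, -16.6]
[-0.192, 0.24, -0.145] [9.0, 5.0, -17.2]
[-0.195, 0.244, -0.146] [9.1, 5.0, -17.4]
```

Emit:
servo_tool(
  targets=[
    {"offset": [0.003, 0, -0.007], "dr": [0, 1, 0]},
    {"offset": [0.012, 0, -0.024], "dr": [0, 3, 0]},
    {"offset": [0.02, 0, -0.041], "dr": [0, 5, 0]},
    {"offset": [0.029, 0, -0.059], "dr": [0, 5, 0]},
    {"offset": [0.024, 0.004, -0.06], "dr": [0.2, 5, -0.4]},
    {"offset": [0.015, 0.013, -0.064], "dr": [0.6, 5, -1.1]},
    {"offset": [0.001, 0.028, -0.07], "dr": [1.1, 5, -2.1]},
    {"offset": [-0.015, 0.045, -0.076], "dr": [1.8, 5, -3.3]},
    {"offset": [-0.031, 0.063, -0.082], "dr": [2.4, 5, -4.5]},
    {"offset": [-0.049, 0.082, -0.089], "dr": [3.1, 5, -5.9]},
    {"offset": [-0.067, 0.102, -0.097], "dr": [3.9, 5, -7.3]},
    {"offset": [-0.085, 0.122, -0.103], "dr": [4.6, 5, -8.7]},
    {"offset": [-0.103, 0.141, -0.111], "dr": [5.3, 5, -10.1]},
    {"offset": [-0.121, 0.161, -0.117], "dr": [6, 5, -11.5]},
    {"offset": [-0.138, 0.18, -0.124], "dr": [6.8, 5, -12.9]},
    {"offset": [-0.156, 0.2, -0.131], "dr": [7.5, 5, -14.3]},
    {"offset": [-0.171, 0.217, -0.137], "dr": [8.1, 5, -15.5]},
    {"offset": [-0.184, 0.232, -0.142], "dr": [8.7, 5, -16.6]},
    {"offset": [-0.192, 0.24, -0.145], "dr": [9, 5, -17.2]},
    {"offset": [-0.195, 0.244, -0.146], "dr": [9.1, 5, -17.4]},
  ],
)

```text
time_s: 17.7
position: [0.3469, -0.3825, 0.1244]
tcp_rot: [[0.751, 0.498, 0.434], [0.432, -0.867, 0.247], [0.5, 0.002, -0.866]]
force: [0.3, -0.8, -2.2]
opening: 0.25
grasp_force: 30.0
```

```bash
python3 - <<'E'
from h import *
from rig import bot,viewer
c=viewer.capture('wrist'); np.savez('8wrist.npz',**c); np.savez('8side.npz',**viewer.capture('side'))
s=bot.read_state()
print(s['time_s'],s['position'],s['opening'],s['force'],s['joint_positions'])
g=cv2.cvtColor(c['color'],cv2.COLOR_RGB2GRAY)
print(str(cv2.resize(g[0:120,256:384],(32,20),interpolation=cv2.INTER_AREA).tolist()).replace('],','],\n'))
# dish centre check: bearing of predicted rim
for a in range(0,360,45): print(a,proj(c,DISH+[.0765*np.cos(np.radians(a)),.0765*np.sin(np.radians(a)),.0765],True).round(0),end=' ')
for r in [(-.01,.15,-20),(-.01,.115,-12),(-.01,.095,0),(-.01,.085,8),(-.01,.075,15),(-.01,.068,22),(-.01,.062,30),(-.01,.062,40)]:
    o,d=delta(s,*scoop_tcp(atdish(r[0],r[1]),DY,r[2])); print('\n',o,d)
E
```

```text
17.8 [ 0.3475627  -0.38032167  0.1245381 ] 0.2501256856773704 [ 0.48711098  0.77718741 -2.0880865 ] [-77.50304231  33.89550927 106.09741464  35.45845814  55.49658823
 -41.87955795]
[[44, 52, 61, 164, 228, 231, 232, 233, 233, 233, 234, 234, 234, 234, 234, 233, 233, 233, 233, 233, 233, 233, 232, 232, 231, 231, 230, 223, 170, 147, 121, 104],
 [50, 68, 149, 181, 229, 232, 232, 232, 232, 231, 231, 232, 232, 232, 231, 232, 238, 242, 239, 238, 236, 236, 234, 232, 211, 221, 232, 225, 167, 167, 167, 165],
 [68, 151, 178, 155, 223, 232, 231, 232, 232, 230, 229, 230, 231, 230, 230, 233, 246, 247, 244, 244, 244, 243, 243, 243, 214, 186, 229, 221, 166, 169, 169, 165],
 [162, 187, 190, 142, 218, 232, 230, 231, 232, 230, 229, 230, 231, 231, 230, 233, 244, 245, 237, 237, 238, 239, 240, 239, 202, 180, 228, 222, 173, 182, 178, 170],
 [191, 185, 173, 133, 215, 232, 231, 232, 232, 230, 230, 230, 231, 231, 230, 231, 227, 230, 206, 208, 212, 215, 218, 218, 168, 172, 231, 221, 182, 182, 186, 182],
 [183, 123, 157, 127, 210, 233, 232, 233, 233, 230, 225, 230, 231, 232, 233, 238, 234, 229, 224, 224, 224, 224
[... 2151 characters left out ...]
9, 99, 80],
 [112, 176, 174, 159, 135, 130, 130, 130, 130, 129, 129, 142, 226, 227, 226, 223, 219, 216, 181, 133, 129, 130, 129, 129, 129, 129, 130, 147, 120, 100, 84, 113]]
0 [353.   6.] 45 [299.   2.] 90 [253.  25.] 135 [238.  67.] 180 [272. 107.] 225 [342. 114.] 270 [392.  82.] 315 [392.  37.] 
 [0.0008, -0.0002, -0.0002] [0.04, -0.06, -0.08]

 [-0.0063, -0.0002, 0.0084] [0.04, -8.06, -0.08]

 [0.0048, -0.0002, -0.0035] [0.02, -20.06, -0.08]

 [0.017, -0.0002, -0.0117] [0.02, -28.06, -0.08]

 [0.0289, -0.0002, -0.0156] [0.01, -35.06, -0.09]

 [0.0437, -0.0002, -0.02] [0.0, -42.06, -0.09]

 [0.063, -0.0003, -0.0239] [-0.01, -50.06, -0.09]

 [0.0922, -0.0003, -0.0308] [-0.02, -60.06, -0.09]
```

Six nuggets are in the pan, with the scoop over the dish. Dumping.

Emit:
servo_tool(
  targets=[
    {"offset": [-0.003, 0, 0.004], "dr": [0, -4, 0]},
    {"offset": [-0.0063, 0, 0.0084], "dr": [0, -8, 0]},
    {"offset": [-0.001, 0, 0.002], "dr": [0, -14, 0]},
    {"offset": [0.0048, 0, -0.0035], "dr": [0, -20, 0]},
    {"offset": [0.011, 0, -0.0076], "dr": [0, -24, 0]},
    {"offset": [0.017, 0, -0.0117], "dr": [0, -28, 0]},
    {"offset": [0.021, 0, -0.013], "dr": [0, -30.5, 0]},
    {"offset": [0.025, 0, -0.0143], "dr": [0, -33, 0]},
    {"offset": [0.0289, 0, -0.0156], "dr": [0, -35, 0]},
    {"offset": [0.0338, 0, -0.017], "dr": [0, -37.5, 0]},
    {"offset": [0.0388, 0, -0.0185], "dr": [0, -40, 0]},
    {"offset": [0.0437, 0, -0.02], "dr": [0, -42, 0]},
    {"offset": [0.0533, 0, -0.022], "dr": [0, -46, 0]},
    {"offset": [0.063, 0, -0.0239], "dr": [0, -50, 0]},
    {"offset": [0.0775, 0, -0.0274], "dr": [0, -55, 0]},
    {"offset": [0.0922, 0, -0.0308], "dr": [0, -60, 0]},
    {"offset": [0.0922, 0, -0.0308], "dr": [0, -60, 0]},
    {"offset": [0.0922, 0, -0.0308], "dr": [0, -60, 0]},
    {"offset": [0.0922, 0, -0.0308], "dr": [0, -60, 0]},
  ],
)

```text
time_s: 19.38
position: [0.4028, -0.346, 0.197]
tcp_rot: [[0.75, 0.5, -0.433], [0.435, -0.866, -0.247], [-0.499, -0.003, -0.867]]
force: [-0.2, 0.0, -1.8]
opening: 0.252
grasp_force: 30.0
```

```bash
python3 - <<'E'
from h import *
from rig import bot,viewer
c=viewer.capture('wrist'); np.savez('9wrist.npz',**c); d=viewer.capture('side');np.savez('9side.npz',**d)
s=bot.read_state()
print(s['time_s'],s['position'],s['opening'],s['force'],s['joint_positions'])
print(delta(s,*scoop_tcp(atdish(-.01,.062),DY,40)))
g=cv2.cvtColor(c['color'],cv2.COLOR_RGB2GRAY)
print(str(cv2.resize(g[0:120,256:384],(32,20),interpolation=cv2.INTER_AREA).tolist()).replace('],','],\n'))
E
```

```text
19.4833 [ 0.40212509 -0.34718486  0.19731515] 0.2473061852479622 [-0.74155163  0.37339901 -1.19763156] [-37.6111537   32.89380815  89.43866638 -28.85997291  72.49915324
  34.94157548]
([0.0004, 0.0012, -0.0004], [-0.16, -0.06, -0.02])
[[140, 191, 192, 194, 196, 196, 197, 196, 196, 197, 196, 196, 196, 196, 196, 196, 195, 196, 196, 195, 196, 196, 195, 195, 195, 195, 195, 195, 201, 200, 198, 198],
 [109, 163, 193, 184, 190, 194, 193, 193, 194, 192, 192, 193, 194, 193, 193, 193, 193, 192, 193, 192, 194, 193, 191, 192, 191, 192, 192, 195, 185, 200, 199, 199],
 [106, 111, 168, 162, 185, 194, 192, 193, 192, 190, 189, 191, 192, 191, 190, 192, 191, 192, 195, 193, 194, 197, 190, 191, 192, 192, 194, 202, 176, 196, 201, 193],
 [107, 107, 147, 149, 183, 194, 192, 193, 193, 191, 190, 191, 192, 192, 190, 192, 192, 192, 196, 194, 195, 198, 192, 193, 193, 194, 194, 205, 178, 192, 177, 153],
 [108, 108, 158, 139, 180, 195, 192, 194, 194, 191, 191, 191, 193, 193, 191, 193, 193, 194, 196, 195, 195, 199, 194, 194, 195, 194, 195, 207, 186, 154, 144, 146],
 [108, 110, 171, 134, 177, 196, 193, 194, 194, 192
[... 1694 characters left out ...]
3, 202, 202, 203, 208, 215, 197, 164, 177, 179],
 [169, 172, 189, 135, 129, 192, 207, 206, 204, 203, 202, 202, 204, 202, 200, 202, 201, 203, 203, 205, 203, 205, 204, 202, 201, 204, 209, 215, 193, 163, 172, 175],
 [172, 171, 190, 136, 129, 188, 207, 207, 204, 203, 203, 202, 202, 190, 187, 188, 188, 188, 194, 204, 203, 205, 204, 201, 202, 204, 210, 215, 189, 167, 176, 173],
 [173, 175, 191, 175, 195, 202, 204, 204, 205, 204, 205, 205, 203, 199, 198, 198, 198, 198, 199, 204, 205, 205, 205, 204, 204, 203, 205, 205, 191, 166, 173, 175],
 [175, 174, 180, 209, 224, 225, 225, 225, 225, 225, 225, 224, 208, 167, 158, 154, 151, 149, 145, 178, 224, 224, 224, 223, 224, 224, 223, 219, 190, 179, 179, 173]]
```

The scoop is empty. Withdrawing to the mat.

```bash
python3 - <<'E'
from h import *
from rig import bot
s=bot.read_state()
P0=np.array([.4672,.2213,.0392])
print(delta(s,np.array(s['position'])+[0,0,.09],np.array(s['tcp_rot'])))
print('mid',delta(s,P0+[0,0,.14],R0))
E
```

```text
([-0.0449, -0.0002, -0.078], [0.0, 0.0, 0.0])
mid ([0.3039, -0.4604, -0.153], [6.8, 38.39, 39.38])
```

Emit:
servo_tool(
  targets=[
    {"offset": [-0.017, 0, -0.03], "dr": [0, 0, 0]},
    {"offset": [-0.034, 0, -0.06], "dr": [0, 0, 0]},
    {"offset": [-0.045, 0, -0.078], "dr": [0, 0, 0]},
    {"offset": [0.304, -0.46, -0.153], "dr": [6.8, 38.4, 39.4]},
    {"offset": [0.304, -0.46, -0.153], "dr": [6.8, 38.4, 39.4]},
    {"offset": [0.304, -0.46, -0.153], "dr": [6.8, 38.4, 39.4]},
    {"offset": [0.304, -0.46, -0.153], "dr": [6.8, 38.4, 39.4]},
    {"offset": [0.304, -0.46, -0.153], "dr": [6.8, 38.4, 39.4]},
    {"offset": [0.304, -0.46, -0.153], "dr": [6.8, 38.4, 39.4]},
    {"offset": [0.304, -0.46, -0.153], "dr": [6.8, 38.4, 39.4]},
    {"offset": [0.304, -0.46, -0.153], "dr": [6.8, 38.4, 39.4]},
    {"offset": [0.304, -0.46, -0.153], "dr": [6.8, 38.4, 39.4]},
    {"offset": [0.304, -0.46, -0.153], "dr": [6.8, 38.4, 39.4]},
    {"offset": [0.304, -0.46, -0.153], "dr": [6.8, 38.4, 39.4]},
    {"offset": [0.304, -0.46, -0.153], "dr": [6.8, 38.4, 39.4]},
    {"offset": [0.304, -0.46, -0.153], "dr": [6.8, 38.4, 39.4]},
    {"offset": [0.304, -0.46, -0.153], "dr": [6.8, 38.4, 39.4]},
    {"offset": [0.304, -0.46, -0.153], "dr": [6.8, 38.4, 39.4]},
    {"offset": [0.304, -0.46, -0.153], "dr": [6.8, 38.4, 39.4]},
  ],
)

```text
time_s: 21.07
position: [0.4671, 0.2212, 0.1779]
tcp_rot: [[0.973, -0.158, 0.171], [-0.155, -0.987, -0.03], [0.173, 0.003, -0.985]]
force: [0.1, -0.6, -2.0]
opening: 0.245
grasp_force: 30.0
```

```bash
python3 - <<'E'
from h import *
from rig import bot,viewer
d=viewer.capture('side');np.savez('10side.npz',**d); e=viewer.capture('scene');np.savez('10scene.npz',**e)
s=bot.read_state()
print(s['time_s'],s['position'],s['opening'],s['force'])
P0=np.array([.4672,.2213,.0392])
print(delta(s,P0+[0,0,.14],R0),delta(s,P0+[0,0,.03],R0),delta(s,P0,R0))
# nuggets: whiteish pixels diff vs grey; print V in dish region of side view
hsv=cv2.cvtColor(d['color'],cv2.COLOR_RGB2HSV)
print(str(cv2.resize(hsv[240:300,304:364,2],(30,30),interpolation=cv2.INTER_AREA).tolist()).replace('],','],\n'))
m=(hsv[...,2]>165).astype(np.uint8); m0=(cv2.cvtColor(load('side0')['color'],cv2.COLOR_RGB2HSV)[...,2]>165)
new=(m>0)&~m0; new[:, :230]=0; new=new.astype(np.uint8); new[:, 450:]=0
n,l,st,ce=cv2.connectedComponentsWithStats(new)
for a,b in zip(st[1:],ce[1:]): 
    if a[4]>4: print(a,b.round(1))
E
```

```text
21.1667 [0.46730896 0.21895953 0.17831491] 0.25303175524646293 [-0.65916303 -0.13805394 -0.86039838]
([-0.0003, -0.0023, -0.001], [0.16, 0.02, -0.02]) ([-0.0194, -0.0026, 0.1074], [0.16, 0.02, -0.02]) ([-0.0246, -0.0027, 0.1369], [0.16, 0.02, -0.02])
[[55, 53, 49, 42, 42, 45, 45, 46, 80, 115, 118, 118, 120, 120, 120, 123, 120, 117, 116, 116, 114, 117, 117, 117, 120, 121, 116, 115, 118, 119],
 [55, 53, 48, 42, 48, 45, 56, 95, 122, 124, 133, 134, 136, 135, 134, 135, 133, 131, 132, 126, 121, 117, 118, 117, 119, 117, 118, 118, 120, 118],
 [89, 54, 51, 48, 43, 67, 117, 129, 135, 134, 135, 124, 121, 113, 111, 109, 117, 125, 131, 133, 133, 131, 118, 117, 120, 116, 116, 119, 121, 119],
 [120, 93, 53, 44, 97, 124, 136, 138, 130, 114, 86, 78, 75, 76, 78, 76, 82, 85, 94, 112, 125, 135, 132, 129, 117, 115, 119, 121, 120, 118],
 [118, 121, 103, 109, 127, 132, 136, 117, 83, 75, 76, 75, 77, 77, 77, 78, 81, 85, 90, 94, 101, 117, 131, 133, 130, 122, 116, 118, 119, 121],
 [118, 121, 121, 129, 133, 129, 98, 75, 74, 77, 75, 75, 77, 77, 77, 79, 82, 88, 91, 95, 101, 106, 110, 129, 132, 131, 123, 118, 120,
[... 3127 characters left out ...]
0, 78, 78, 77, 77, 79, 76, 77, 77, 78, 71, 51, 82, 119, 118, 118, 120],
 [117, 115, 115, 115, 116, 85, 52, 75, 93, 95, 91, 86, 83, 80, 78, 76, 76, 78, 76, 77, 77, 76, 65, 45, 89, 118, 117, 118, 118, 120],
 [118, 115, 119, 116, 116, 119, 106, 61, 50, 71, 84, 88, 85, 79, 78, 79, 77, 79, 78, 72, 66, 47, 56, 99, 115, 116, 117, 117, 117, 115]]
[282 130  10  11  32] [286.4 135.5]
[267 132  13   4  22] [273.2 134. ]
[334 186   4   6  10] [335.4 188.3]
[326 192   7   3   9] [328.8 192.8]
[319 196   6   3  10] [321.9 197. ]
[329 256   7   6  28] [331.9 258. ]
[337 258   6   7  28] [339.4 261. ]
[317 261   7   7  36] [320.  263.7]
[340 262  11  15  73] [345.6 269. ]
[322 274   8   6  35] [325.7 276.3]
```

There are six nuggets in the dish and three in the box. Laying the scoop down.

Emit:
servo_tool(
  targets=[
    {"offset": [-0.005, -0.0025, 0.03], "dr": [0.2, 0, 0]},
    {"offset": [-0.01, -0.0025, 0.06], "dr": [0.2, 0, 0]},
    {"offset": [-0.0155, -0.0025, 0.09], "dr": [0.2, 0, 0]},
    {"offset": [-0.0194, -0.0026, 0.1074], "dr": [0.2, 0, 0]},
    {"offset": [-0.021, -0.0026, 0.118], "dr": [0.2, 0, 0]},
    {"offset": [-0.0225, -0.0026, 0.126], "dr": [0.2, 0, 0]},
    {"offset": [-0.0237, -0.0026, 0.132], "dr": [0.2, 0, 0]},
    {"offset": [-0.0246, -0.0027, 0.137], "dr": [0.2, 0, 0]},
    {"offset": [-0.0246, -0.0027, 0.137], "dr": [0.2, 0, 0]},
    {"offset": [-0.0246, -0.0027, 0.137], "dr": [0.2, 0, 0]},
    {"offset": [-0.0246, -0.0027, 0.137], "dr": [0.2, 0, 0]},
  ],
)

```text
time_s: 22.08
position: [0.4692, 0.2228, 0.0401]
tcp_rot: [[0.971, -0.161, 0.175], [-0.159, -0.987, -0.026], [0.177, -0.003, -0.984]]
force: [-0.6, -0.1, -1.2]
opening: 0.248
grasp_force: 30.0
```

Emit:
servo_tool(
  targets=[
    {"offset": [0, 0, 0.001], "dr": [0, 0, 0]},
    {"offset": [0, 0, 0.001], "dr": [0, 0, 0]},
    {"offset": [0, 0, 0.001], "dr": [0, 0, 0]},
  ],
)

```text
time_s: 22.33
position: [0.469, 0.2229, 0.039]
tcp_rot: [[0.972, -0.16, 0.175], [-0.158, -0.987, -0.026], [0.176, -0.002, -0.984]]
force: [-0.5, -1.2, 3.8]
opening: 0.249
grasp_force: 30.0
```

Emit:
servo_tool(
  targets=[
    {"offset": [0, 0, 0.001], "dr": [0, 0, 0]},
    {"offset": [0, 0, 0.001], "dr": [0, 0, 0]},
    {"offset": [0, 0, 0.001], "dr": [0, 0, 0]},
    {"offset": [0, 0, 0.001], "dr": [0, 0, 0]},
    {"offset": [0, 0, 0.001], "dr": [0, 0, 0]},
    {"offset": [0, 0, 0.001], "dr": [0, 0, 0]},
    {"offset": [0, 0, 0.001], "dr": [0, 0, 0]},
    {"offset": [0, 0, 0.001], "dr": [0, 0, 0]},
    {"offset": [0.003, 0, -0.017], "dr": [0, 0, 0]},
    {"offset": [0.01, 0, -0.05], "dr": [0, 0, 0]},
    {"offset": [0.016, 0, -0.09], "dr": [0, 0, 0]},
    {"offset": [0.023, 0, -0.13], "dr": [0, 0, 0]},
    {"offset": [0.03, 0, -0.17], "dr": [0, 0, 0]},
    {"offset": [0.035, 0, -0.2], "dr": [0, -7, 0]},
    {"offset": [0.035, 0, -0.2], "dr": [0, -10, 0]},
    {"offset": [0.035, 0, -0.2], "dr": [0, -10, 0]},
  ],
  gripper=-1,
)

```text
time_s: 23.67
position: [0.4729, 0.2227, 0.2448]
tcp_rot: [[0.987, -0.162, 0.011], [-0.162, -0.987, 0.004], [0.01, -0.006, -1.0]]
force: [1.2, 0.4, 0.2]
opening: 0.996
grasp_force: 0.0
```

```bash
python3 - <<'E'
from h import *
from rig import bot,viewer
c=viewer.capture('wrist'); np.savez('11w.npz',**c)
d=viewer.capture('side'); np.savez('11s.npz',**d); b=viewer.capture('scene'); np.savez('11c.npz',**b)
s=bot.read_state(); print(s['time_s'],s['position'],s['opening'],s['force'])
f=lambda u,v,z: cast(c,u,v,z,True)
# predicted scoop / dial points and image sampling
Rs=Rscoop(-9.27,0);o=np.array([.583,.2025,.004])
g=cv2.cvtColor(c['color'],cv2.COLOR_RGB2GRAY)
for p in [(.052,.036,.003),(.052,-.036,.003),(-.063,0,.044),(-.162,0,.08)]:print(p,proj(c,o+Rs@p,True).round(1))
m=cv2.inRange(g,185,255);n,l,st,ce=cv2.connectedComponentsWithStats(m)
for a,q in zip(st[1:],ce[1:]):
    if 150<a[4]<30000: print('bright',a,q.round(1))
# dial ticks: bright small blobs near dial
C=np.array([.499,.417,.037]); u0=proj(c,C,True);print('dial px',u0)
x,y=np.int32(u0.round()); x0,y0=max(x-32,0),max(y-32,0)
t=g[y0:y+32,x0:x+32]; mm=cv2.inRange(t,130,255)
R=[];
for vv,uu in np.argwhere(mm):
    P=f(uu+x0,vv+y0,.037); r=np.hypot(*(P-C)[:2]); 
    if r<.0345: R.append((np.degrees(np.arctan2(*(C-P)[[1,0]])),r*1000,t[vv,uu]))
for r in sorted(R): print('%.0f:%.0f:%d'%r,end=' ')
E
```

```text
23.8167 [0.46633915 0.22196821 0.23987257] 1.0032226997843243 [-0.68814923  0.77682545 -0.48479385]
(0.052, 0.036, 0.003) [294.4  46.5]
(0.052, -0.036, 0.003) [350.5  46.5]
(-0.063, 0, 0.044) [322.7 135. ]
(-0.162, 0, 0.08) [322.8 227. ]
bright [577   0  34  12 261] [593.    4.3]
bright [ 292   46   57   88 3839] [320.4  82.9]
bright [ 606   71   34   93 1168] [618.3 114.4]
bright [  0 324  50  76 963] [ 22.1 366.9]
dial px [172.31644357 180.64243976]
-159:33:142 -157:32:132 -157:33:145 -132:30:132 -131:34:154 -131:28:134 -130:32:168 -129:30:164 -129:33:180 -128:31:169 -127:29:144 -127:33:155 -102:32:143 -102:34:156 -99:34:163 -99:33:152 -14:33:149 -14:32:141 -12:33:196 -11:32:187 -11:31:152 -9:33:135 16:34:134 17:33:153 18:34:169 19:31:149 20:33:165 20:30:135 21:32:133 46:27:130 47:30:152 47:28:165 48:33:134 48:31:173 48:26:171 49:29:184 50:33:164 50:28:186 50:31:186 51:26:160 51:29:163 52:32:151 53:27:146 53:30:130 79:31:131 81:32:136 82:31:143 82:30:134 109:32:133 110:30:159 111:32:179 111:34:132 112:29:139 112:31:189 113:33:181 114:30:155 114:32:160 140:30:132 141:31:154 141:28:161 142:32:165 142:29:180 143:34:145 143:26:159 143:31:183 144:27:181 144:32:173 145:29:172 145:33:139 146:30:145 171:34:137 172:33:157 172:32:161 172:30:137 174:33:146 175:32:149
```

```bash
python3 - <<'E'
from rig import ticket
print(ticket.hand_in())
E
```

```text
the job is handed in; nothing more can be done
None
```

I handed the job in at about 24 s without a verdict being returned; by my image checks, six nuggets are in the dish and the other three in the box, the scoop is upright on its mat, the dial is at about 10 minutes, and the rack, bottle and tip box were left alone.

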